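Burnish the sign board's joint and put the tools to rest

TASK

Take the burnisher from its stand and run its tip slowly (2 to 3 cm/s) down in the L-shaped joint of the red sign board, in one pass from the open end of the long leg, round the corner, to the open end of the short leg; then stand it upright again, fully home in its tapered stand. Lay every brush on the table across the narrow ridge of the brush rest, one to a groove, balanced level with its bristles over the white drip tray. Leave everything else on the table where it is.

Things in the scene. Friction and masses are not known exactly. Their poses are not given: they have to be found in the camera images.
- board: Fixed red sign board lying flat, 130 x 190 (its y) x 22 mm; origin at the centre of its underside, z up. A brown border runs along its -x side (nearest the robot) and its -y side; between border and red panel is an open L-shaped joint, a channel 12 mm wide and 7 mm deep (floor 15 mm, top 22 mm above the table): long leg along y, short leg along x.
- seam_start (a point): point on the joint's floor, centre line, 10 mm inside the open end of the long leg; board frame (-31, 85, 15) mm
- seam_a (a point): floor centre line of the long leg, a third along; board frame (-31, 36, 15) mm
- seam_b (a point): floor centre line of the long leg, two thirds along; board frame (-31, -13, 15) mm
- seam_corner (a point): floor of the joint at the corner of the L; board frame (-31, -61, 15) mm
- seam_c (a point): floor centre line of the short leg, half-way; board frame (10, -61, 15) mm
- seam_end (a point): point on the joint's floor near the open end of the short leg; board frame (55, -61, 15) mm
- burnisher_grip (a point): Burnisher: loose upright tool 104 mm tall, 90 g, z up its axis. From the tip: steel cone 6 mm across at the flat tip, 30 mm across at 40 mm; shoulder 30 mm across to 46 mm; round wooden grip 16 mm across from 46 to 97 mm; brass cap 22 mm across. The point is on the axis, half-way up the grip, 72 mm above the tip. It starts home in the stand.
- burnisher_tip (a point): centre of the burnisher's flat steel tip, 72 mm below burnisher_grip along its axis
- stand: Fixed burnisher stand: wooden foot 68 mm across, 6 mm thick, with an upright brass socket whose mouth is 52 mm above the table; its conical bore matches the burnisher's cone. Origin at the centre of its underside, on the socket's axis, z up. With the burnisher fully home its tip is 14 mm above the table.
- rest: Fixed brush rest: an upright wooden ridge 16 mm thick (x), 218 mm long (y), flat top 55 mm above the table, split by five pegs (tops at 69 mm) into four grooves 22 mm wide, centred at y = -72, -24, 24, 72 mm. A brush in a groove lies along x, its middle over the ridge, 61 mm above the table. On the +x side a drip tray 5 mm high reaches to x = 107 mm. Origin under the ridge's centre, z up.
- tray (a point): middle of the drip tray, rest frame (67, 0, 5) mm
- brush1_mid (a point): Loose brush, 170 mm long, 12 x 12 mm section all along, 40 g (may be absent: None). This point is at its middle, on its axis, and is its balance point; x runs along the brush towards the bristles (bristle end at +85 mm, bare handle end at -85 mm), z up.
- brush2_mid (a point): Loose brush, 170 mm long, 12 x 12 mm section all along, 40 g (may be absent: None). This point is at its middle, on its axis, and is its balance point; x runs along the brush towards the bristles (bristle end at +85 mm, bare handle end at -85 mm), z up.
- brush3_mid (a point): Loose brush, 170 mm long, 12 x 12 mm section all along, 40 g (may be absent: None). This point is at its middle, on its axis, and is its balance point; x runs along the brush towards the bristles (bristle end at +85 mm, bare handle end at -85 mm), z up.
- brush4_mid (a point): Loose brush, 170 mm long, 12 x 12 mm section all along, 40 g (may be absent: None). This point is at its middle, on its axis, and is its balance point; x runs along the brush towards the bristles (bristle end at +85 mm, bare handle end at -85 mm), z up.
- seal_box: Bystander, loose: small blue box 50 x 32 x 28 mm; origin at the centre of its underside. Leave it alone.
- paperweight: Bystander, loose: dark steel bar 30 x 160 x 18 mm; origin at the centre of its underside. Leave it alone.
- tin: Bystander, loose: round lidded brass tin 67 mm across, 48 mm tall; origin at the centre of its underside. Leave it alone.
- dish: Bystander, loose: flat round white ceramic box, 80 mm across, 24 mm tall; origin at the centre of its underside. Leave it alone.
- ink_stick: Bystander, loose: black flat stick 90 x 22 x 12 mm; origin at the centre of its underside. Leave it alone.
- seal_stone: Bystander, loose: upright marble block 22 x 22 x 50 mm; origin at the centre of its underside. Leave it alone.
Things that resemble listed ones, but are neither listed nor needed, are in the scene too. What is shaped like the part that bears brush2_mid but pink or turquoise is not meant. What is shaped like the part that bears burnisher_grip but turquoise is not meant.

How it is judged (in metres and radians):
On the way, in this order (a step that is already met when the one before it is completed fails the run):
1. the burnisher's tip is down in the joint at the start of the joint (within 7 mm of seam_start sideways, below the board's top face), passing slowly (horizontal distance between burnisher_tip and seam_start below 0.007 m and z of burnisher_tip in the frame of board below 0.022 m), for 0.15 s.
2. the burnisher's tip is down in the joint a third along the long leg (within 7 mm of seam_a sideways, below the board's top face), passing slowly (horizontal distance between burnisher_tip and seam_a below 0.007 m and z of burnisher_tip in the frame of board below 0.022 m), for 0.15 s.
3. the burnisher's tip is down in the joint two thirds along the long leg (within 7 mm of seam_b sideways, below the board's top face), passing slowly (horizontal distance between burnisher_tip and seam_b below 0.007 m and z of burnisher_tip in the frame of board below 0.022 m), for 0.15 s.
4. the burnisher's tip is down in the joint at the corner (within 7 mm of seam_corner sideways, below the board's top face), passing slowly (horizontal distance between burnisher_tip and seam_corner below 0.007 m and z of burnisher_tip in the frame of board below 0.022 m), for 0.15 s.
5. the burnisher's tip is down in the joint half-way along the short leg (within 7 mm of seam_c sideways, below the board's top face), passing slowly (horizontal distance between burnisher_tip and seam_c below 0.007 m and z of burnisher_tip in the frame of board below 0.022 m), for 0.15 s.
6. the burnisher's tip is down in the joint at the end of the joint (within 7 mm of seam_end sideways, below the board's top face), passing slowly (horizontal distance between burnisher_tip and seam_end below 0.007 m and z of burnisher_tip in the frame of board below 0.022 m), for 0.15 s.
7. the burnisher stands upright, fully home in its tapered stand (horizontal distance between burnisher_tip and stand below 0.004 m and z of burnisher_tip in the frame of stand below 0.018 m and angle between burnisher_grip's own z axis and vertical below 0.1 rad), for 0.3 s.
At the end, for the whole second after the job is handed in: Burnisher in its stand: upright within 0.1 rad, tip within 4 mm of the axis and of its home height. Every brush level (0.15 rad) in a groove of the rest, across the ridge within 0.3 rad, its middle within 15 mm of the ridge's centre line, bristles on the tray's side (all of step 7 and x of brush1_mid in the frame of rest between -0.015 and 0.015 m and y of brush1_mid in the frame of rest between -0.09 and 0.09 m and z of brush1_mid in the frame of rest between 0.054 and 0.067 m and angle between brush1_mid's own x axis and vertical between 1.42 and 1.72 rad and angle between the x axis of each of brush1_mid, brush2_mid, brush3_mid, brush4_mid and the x axis of rest, either way round below 0.3 rad and x of tray in the frame of brush1_mid above 0.04 m and x of brush2_mid in the frame of rest between -0.015 and 0.015 m and y of brush2_mid in the frame of rest between -0.09 and 0.09 m and z of brush2_mid in the frame of rest between 0.054 and 0.067 m and angle between brush2_mid's own x axis and vertical between 1.42 and 1.72 rad and x of tray in the frame of brush2_mid above 0.04 m and x of brush3_mid in the frame of rest between -0.015 and 0.015 m and y of brush3_mid in the frame of rest between -0.09 and 0.09 m and z of brush3_mid in the frame of rest between 0.054 and 0.067 m and angle between brush3_mid's own x axis and vertical between 1.42 and 1.72 rad and x of tray in the frame of brush3_mid above 0.04 m and x of brush4_mid in the frame of rest between -0.015 and 0.015 m and y of brush4_mid in the frame of rest between -0.09 and 0.09 m and z of brush4_mid in the frame of rest between 0.054 and 0.067 m and angle between brush4_mid's own x axis and vertical between 1.42 and 1.72 rad and x of tray in the frame of brush4_mid above 0.04 m); the robot touches nothing.
It fails at once if a bystander is pushed more than 30 mm from its place (distance of any of seal_box, paperweight, tin, dish, ink_stick, seal_stone from where it was at the start of the episode above 0.03 m).
Of brush1, brush2, brush3, brush4 only 3 to 4 are there at a start; the rules pass over those that are not, and their reading is None.
At some moment in a run one of brush1, brush2, brush3, brush4 may be knocked a few centimetres aside while the robot is not near it.
It also fails if it takes over 210 s, if anything falls off the work surface, if the arm or the gripper's body presses on something with over 40 N, if the wrist force passes 120 N, or if a joint passes its speed limit or range.

ROBOT

A 6-joint arm with a two-finger parallel gripper is mounted at the origin on the work surface. World frame = base frame: x ahead of the robot, y to its left, z up, the work surface at z = 0. Lengths are in m, angles in degrees, forces in N, time in s.
With the tool pointing down it reaches from about 0.35 to 0.875 m from the base axis. Payload 4.2 kg.
Tool frame: the origin (TCP) lies between the finger pads; the fingertips stand env.tip_extent ahead of it and the grasp point (between the pads) lies 11 mm behind it (env.tip_extent is the distance from the TCP to the fingertips, in m); z points along the fingers, x is the direction in which the jaws open and shut, and the axes are right-handed (so a half turn about z gives the same grasp; the last joint's range is limited). The gripper opens to 85 mm and grips with 20 to 120 N. Pads are 22 mm wide; open, the fingers measure 114 mm over their backs; the gripper's body (76 mm by 85 mm) begins 54 mm behind the grasp point. The pads swing forward as they close: fully open they stand 13 mm farther back than shut.
Start: joints at [86.78, 22.042, 0.453, 0, -68.411, -14.817], TCP at [0.193, 0.594, 0.239] pointing down, gripper open.
Joint ranges: [-179.83, 179.83], [-69.29, 118.12], [-61.27, 80.66], [-181.25, 117.63], [-171.15, -9.14], [-177.46, 177.46]. Speed limits (degrees/s): [159.86, 159.86, 180, 180, 180, 180].

INTERFACE

Orientations are given as a 3x3 rotation matrix whose columns are the frame's x, y, z axes.
In Python, from rig import sensors, viewer, env gives the robot as it stands.
- The arm moves only by the tool apply_moves, never from a script. Its arguments are lists of equal length, an entry for each row: "linear": the shift along the tool's x, y, z in m, a list of three; "rotation": the turn, a rotation vector about the tool's x, y, z in degrees, a list of three; "gripper": the closure, from -1 (fully open) to 1 (shut), so that 0 is half open. A call has 1 to 8 rows; each row shifts and turns the commanded pose from where the row before left it, along the tool's axes as they then stand; what a row does not reach is not made up. A row lasts 1/8 s, in which the tool goes at most 62.5 mm and 10.7 degrees, less where a joint would pass 70% of its speed; a pose out of reach is approached as far as the arm can. A call is refused whole if a number of a shift passes 0.0625 or a number of a turn 10.7, either way. A call with a gripper value outside its range is refused whole. The fingers move at their own pace and stop on an object; "force" is the grip in N (left out, the last holds). Time passes only in rows, so rows that do not move let the fingers close. It gives the time, the measured TCP pose, the force and the opening at its end, in the units of the state.
- sensors.sense(): the state, without advancing time (a new reading comes with each control period).
- viewer.read_camera(name): name is "side" or "top"; returns a dict with "img" (480x640x3 uint8, red, green, blue), "fov_y" (degrees; the focal length in pixels is half the picture's height over the tangent of half this angle, whatever the lens; pixels are square), "cx", "cy" (the principal point, pixels), "extrinsics" (4x4, takes a point from camera to world coordinates). Camera axes: x right, y up, looking along -z (the intrinsics and any distortion apply to the point x, -y, -z); pixel columns grow to the right and rows downward; lengths in m; the calibration is good to about 2 mm. A picture is of the moment at which its call begins. There is no depth.
- env.job_done(): hands the job in, once; it reports no verdict.
The state is a dict: "t": time; "joints": joint angles; "joint_velocities": joint speeds; "joint_torque": joint torques, N m; "eef_pos": TCP position; "orientation": TCP orientation; "wrist_force": force on the tool from outside, world axes, zero at the start; "wrist_torque": the same for the moment, N m; "gripper_width": finger opening in m.
Only numpy, scipy, OpenCV 4.12 (cv2) and the standard library are available. Lean on these libraries where they do the work, as an engineer would, in place of code of your own. Each camera call takes 0.05 s, during which the arm holds its last target.

## Working session

There is one attempt and no reset: what is moved stays moved. The work goes in short steps, Python scripts to look and compute and a tool call to move; the robot and the scene stay as the last step left them, time stands still between calls to the robot, and variables do not carry over. Pictures are saved under pics/ and viewed, and the job is handed in when it is done.

Besides the shell and the picture viewer there is one more tool, called after "Emit:" as a command line: name --argument value ..., lists and objects as JSON in quotes. apply_moves: Moves the arm, as the interface text tells. Its arguments: {"type":"object","properties":{"linear":{"type":"array"},"rotation":{"type":"array"},"gripper":{"type":"array"},"force":{"type":"number"}},"required":["linear","rotation","gripper"]}

```bash
ls; mkdir -p pics; python3 - <<'E'
from rig import sensors, viewer, env
import cv2
print(sensors.sense(), env.tip_extent)
for n in("side","top"):
    c=viewer.read_camera(n); print(n,{k:v for k,v in c.items() if k!="img"})
    cv2.imwrite(f"pics/{n}0.png",c["img"][:,:,::-1])
E
```

```text
pics
{'t': 0.0, 'joints': array([ 8.67785616e+01,  2.20921120e+01,  3.79334746e-01, -2.93996822e-02,
       -6.84112541e+01, -1.48158799e+01]), 'joint_velocities': array([ 0.00479065, -0.04822673, -0.08160498,  0.0052303 ,  0.04310678,
        0.05063141]), 'joint_torque': array([-8.87214956e-04, -3.92293561e+01,  1.88409001e+01,  4.18623537e+00,
       -4.54081179e-03, -7.15202191e-07]), 'eef_pos': array([0.19333291, 0.59374678, 0.23820323]), 'orientation': array([[-3.09815721e-01, -9.50796435e-01, -5.98017172e-04],
       [-9.50794044e-01,  3.09816284e-01, -2.13447556e-03],
       [ 2.21472721e-03, -9.27029189e-05, -9.99997543e-01]]), 'wrist_force': array([ 0.53778574, -0.19959786, -0.4381156 ]), 'wrist_torque': array([ 0.06362876, -0.00213227,  0.02537822]), 'gripper_width': 0.08502628495532037} 0.008
side {'fov_y': 56.81586725183314, 'cx': 321.4693664498004, 'cy': 240.8618570589088, 'extrinsics': array([[-0.91362166,  0.27920181, -0.2955365 ,  0.22199703],
       [-0.40650865, -0.61517583,  0.67550678,  0.59614159],
       [ 0.00679581,  0.73729577,  0.67553591,  0.74524094],
       [ 0.        ,  0.        ,  0.        ,  1.        ]])}
top {'fov_y': 46.44639906351348, 'cx': 326.4581998509306, 'cy': 244.188833297925, 'extrinsics': array([[-0.02456698,  0.99011989, -0.13805455,  0.33962754],
       [-0.99964494, -0.02575556, -0.00682947, -0.05908151],
       [-0.01031767,  0.13783775,  0.99040108,  1.32768311],
       [ 0.        ,  0.        ,  0.        ,  1.        ]])}
```

View pics/top0.png

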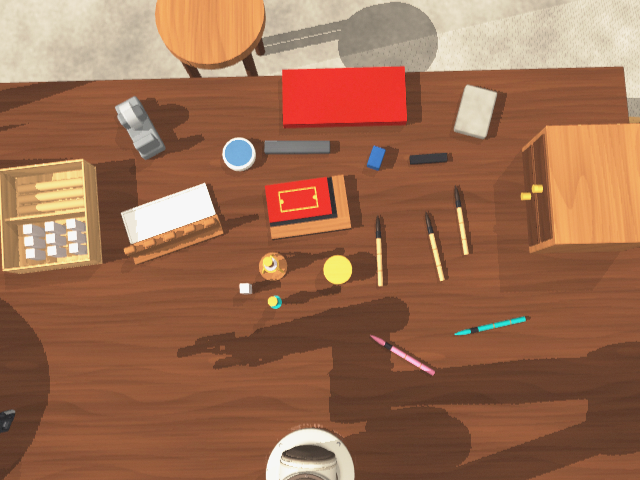

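View pics/side0.png

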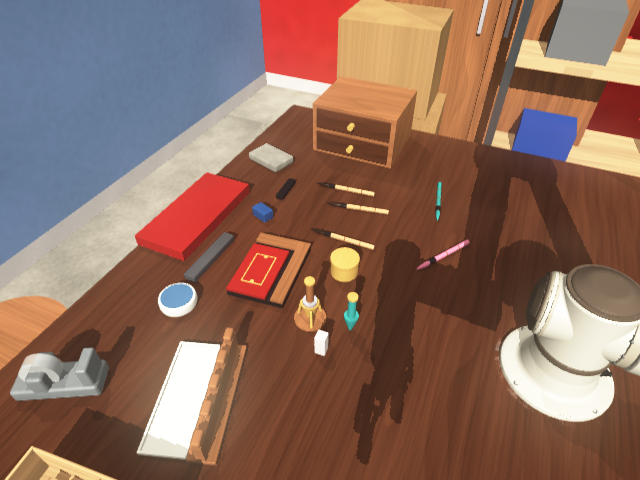

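The top view shows the burnisher in its stand at (272,265), with a turquoise decoy at (275,302). The three wooden brushes are at (380,252), (434,246) and (461,221), and the pink and turquoise brushes are decoys. The board is at (307,205), and the rest is at (172,225) with its tray on the far side. Next I'll look at enlarged crops.

```bash
cat > h.py <<'E'
import numpy as np, cv2
from rig import sensors, viewer, env
def ray(c,u,v):
    f=240/np.tan(np.radians(c["fov_y"]/2)); E=c["extrinsics"]
    d=E[:3,:3]@np.array([(u-c["cx"])/f,-(v-c["cy"])/f,-1]); return E[:3,3],d
def p2w(c,u,v,z):
    o,d=ray(c,u,v); return o+d*(z-o[2])/d[2]
def w2p(c,p):
    f=240/np.tan(np.radians(c["fov_y"]/2)); E=c["extrinsics"]
    q=E[:3,:3].T@(np.array(p)-E[:3,3]); return np.array([c["cx"]-f*q[0]/q[2], c["cy"]+f*q[1]/q[2]])
def crop(img,x0,y0,w,h,s,name):
    cr=cv2.resize(img[y0:y0+h,x0:x0+w],None,fx=s,fy=s,interpolation=cv2.INTER_CUBIC)[:,:,::-1].copy()
    for i in range(0,w,10):
        cv2.line(cr,(i*s,0),(i*s,6 if i%50 else 14),(255,255,255),1)
        if i%20==0: cv2.putText(cr,str(x0+i),(i*s,22),0,.35,(255,255,255),1)
    for i in range(0,h,10):
        cv2.line(cr,(0,i*s),(6,i*s),(255,255,255),1)
        if i%20==0: cv2.putText(cr,str(y0+i),(8,i*s+4),0,.35,(255,255,255),1)
    cv2.imwrite(name,cr)
E
python3 - <<'E'
from h import *
import pickle
T=viewer.read_camera("top");S=viewer.read_camera("side")
pickle.dump((T,S),open("c0.pkl","wb"))
crop(T["img"],225,165,140,105,5,"pics/t_board.png")
crop(T["img"],110,170,125,100,6,"pics/t_rest.png")
crop(T["img"],365,175,115,115,5,"pics/t_br.png")
crop(T["img"],230,240,130,80,6,"pics/t_burn.png")
crop(S["img"],280,240,100,130,4,"pics/s_burn.png")
crop(S["img"],215,220,110,90,6,"pics/s_board.png")
crop(S["img"],130,310,130,160,4,"pics/s_rest.png")
E
```

```text
(no output)
```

View pics/t_board.png

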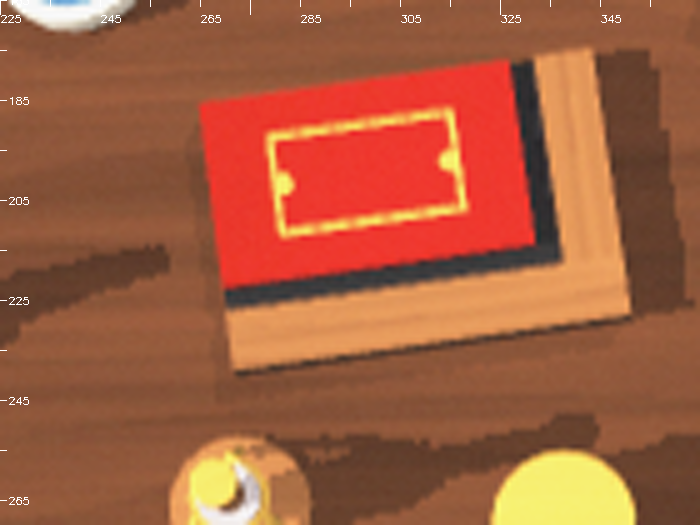

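View pics/t_rest.png

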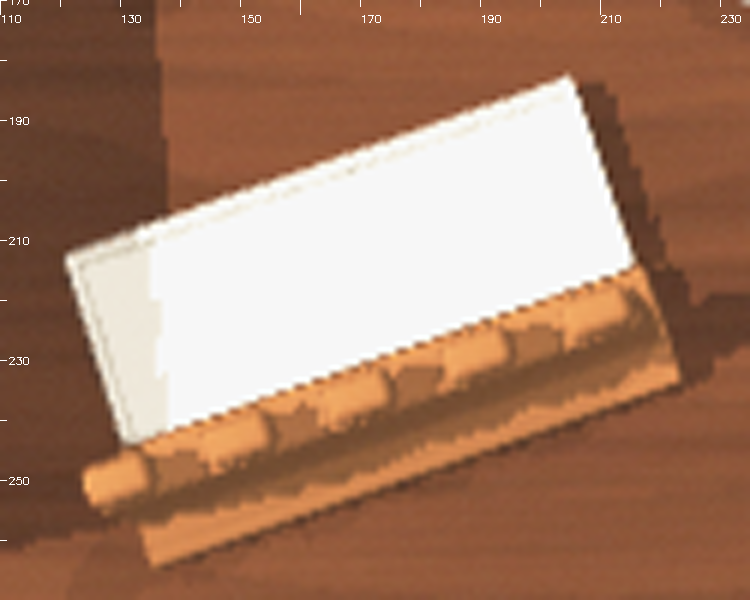

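View pics/t_br.png

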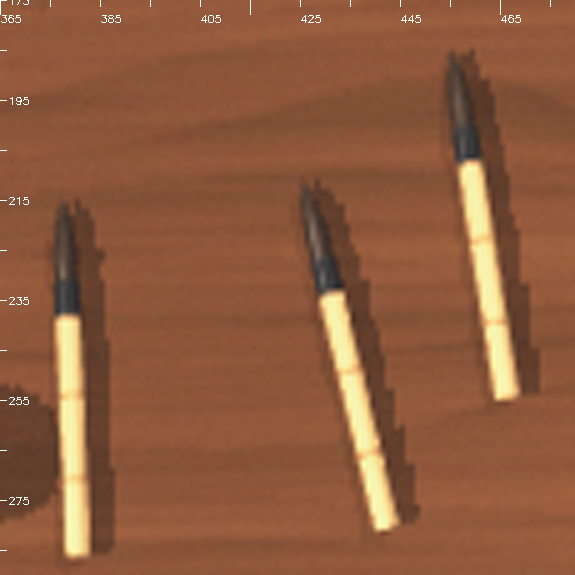

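View pics/t_burn.png

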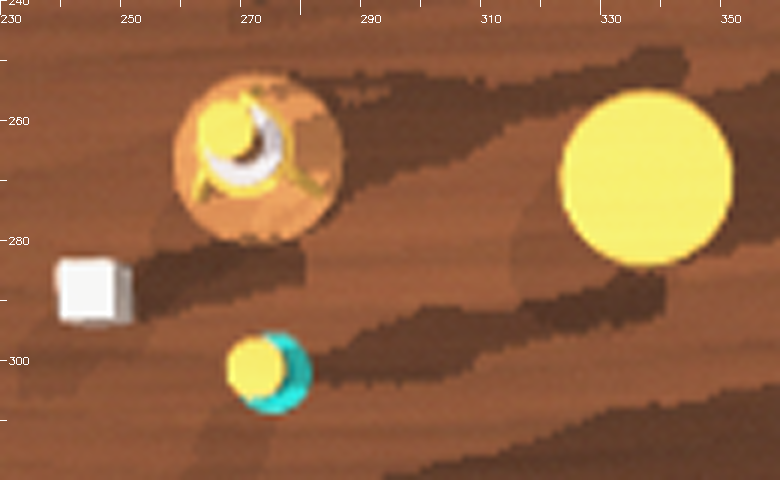

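View pics/s_burn.png

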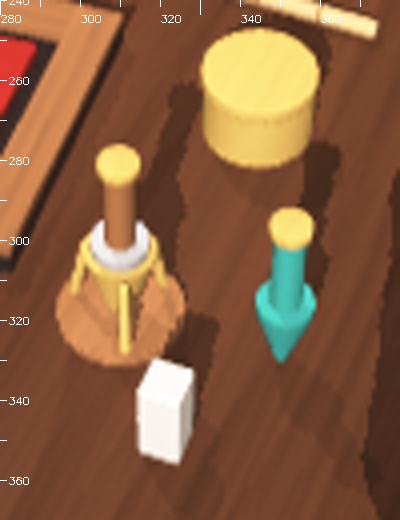

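View pics/s_board.png

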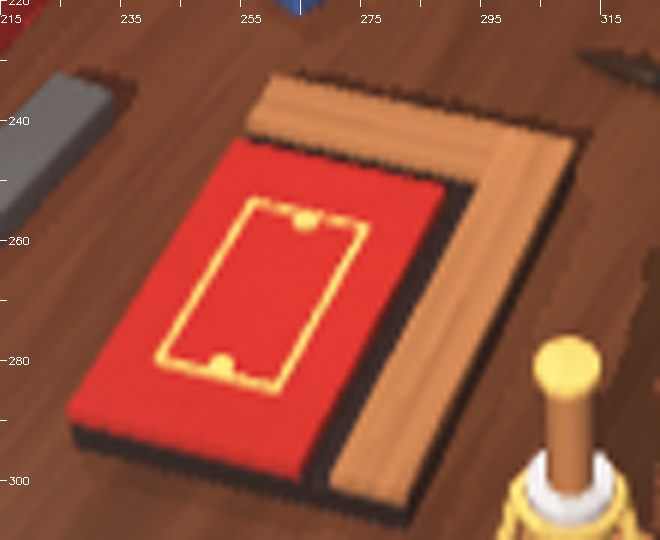

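View pics/s_rest.png

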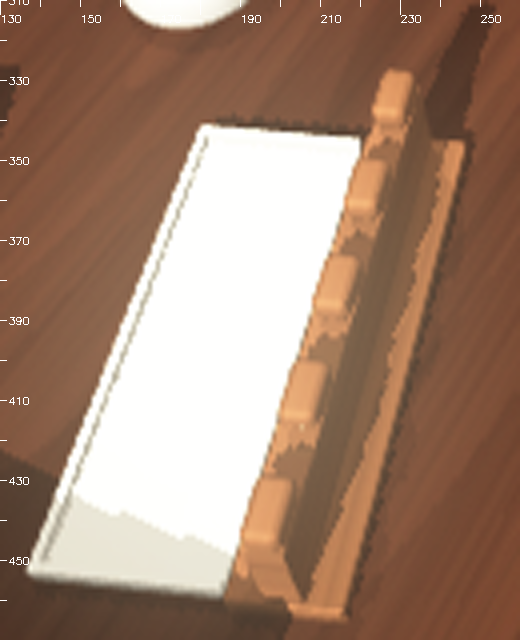

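```bash
cat > fit.py <<'E'
from h import *
from scipy.optimize import least_squares
def fit(model, obs, p0):
    """model Nx3 local; obs list of (cam, idx, u, v); pose x,y,yaw"""
    def res(p):
        c,s=np.cos(p[2]),np.sin(p[2]); r=[]
        for cam,i,u,v in obs:
            m=model[i]; w=[p[0]+c*m[0]-s*m[1],p[1]+s*m[0]+c*m[1],m[2]]
            r+=list(w2p(cam,w)-[u,v])
        return np.array(r)
    q=least_squares(res,p0); return q.x,res(q.x)
E
python3 - <<'E'
from fit import *
import pickle
T,S=pickle.load(open("c0.pkl","rb"))
np.set_printoptions(precision=4,suppress=True)
def run(name,M,t,s,p0):
    ot=[(T,i,*uv) for i,uv in t]; os=[(S,i,*uv) for i,uv in s]
    for n,o in(("T",ot),("S",os),("TS",ot+os)):
        if o:
            x,r=fit(M,o,p0); print(name,n,x[:2],np.degrees(x[2]),r.round(1))
h=-0.4
C=lambda u,v,x0,y0,s:((u+.5)/s-.5+x0,(v+.5)/s-.5+y0)
B=lambda u,v:C(u,v,225,165,5); SB=lambda u,v:C(u,v,215,220,6)
M=np.array([[-65,95,22],[-65,-95,22],[65,-95,22],[65,95,22],[-37,-67,22],[-25,-55,22],[-37,95,22],[-25,95,22],[65,-67,22],[65,-55,22]])/1e3
run("board",M,[(0,B(233,372)),(1,B(630,316)),(2,B(592,47)),(3,B(200,102)),(4,B(561,262)),(5,B(536,246)),(6,B(230,306)),(7,B(225,288)),(8,B(534,58)),(9,B(510,60))],
 [(0,SB(405,505)),(1,SB(575,141)),(2,SB(272,75)),(3,SB(68,410)),(4,SB(476,188)),(5,SB(444,187)),(6,SB(329,486)),(7,SB(300,478))],[.4,0,.1])
# rest: pegs pitch 48 -> tops; tray corners
R=lambda u,v:C(u,v,110,170,6); SR=lambda u,v:C(u,v,130,310,4)
M=np.array([[107,109,5],[107,-109,5]]+[[8,109,69],[-8,109,69],[8,-109,69],[-8,-109,69]])/1e3
# tray outer
run("rest",M,[(0,R(67,255)),(1,R(571,75)),(2,R(80,472)),(3,R(95,508)),(4,R(622,283))],
 [(0,SR(28,573)),(1,SR(202,124)),(2,SR(244,542)),(4,SR(387,72)),(5,SR(411,74))],[.35,.27,.3])
Bu=lambda u,v:C(u,v,230,240,6);SBu=lambda u,v:C(u,v,280,240,4)
for n,c,uv,z in(("cap T",T,Bu(226,128),.118),("cap S",S,SBu(119,165),.118),("foot T",T,Bu(258,157),.006),("stone T",T,Bu(87,289),.05),("tin T",T,Bu(647,177),.048),("tin S",S,SBu(260,73),.048)
 ,("decoycap",T,Bu(256,368),.104),("shoulder T",T,Bu(240,150),.060),("foot S",S,SBu(119,317),.006)):
    print(n,p2w(c,*uv,z)[:2])
for n,c,uv in (("stone S",S,(321.5,333)),):
    print(n,p2w(c,*uv,.05)[:2])
D=lambda u,v:C(u,v,365,175,5)
for n,a,b in(("A",(65,203),(77,556)),("B",(306,183),(386,528)),("C",(454,56),(507,398))):
    P=p2w(T,*D(*a),.006);Q=p2w(T,*D(*b),.010)
    Q=Q;d=P-Q; print(n,(P+Q)[:2]/2,np.hypot(*d[:2]),np.degrees(np.arctan2(d[1],d[0])))
E
```

```text
board T [ 0.6142 -0.0071] 6.4558465052653 [ 0.  -0.6  0.3 -0.4  0.1  0.4 -0.   0.2  0.7  0.5 -0.  -0.6 -0.8  1.
 -0.4 -0.3  0.2 -0.2  0.   0.1]
board S [ 0.6115 -0.0035] 7.009181851187804 [-0.1 -0.7 -0.3  0.9 -0.1  1.1 -0.5  1.1  1.3 -1.6  0.1  0.8  0.1 -0.7
 -0.4 -0.6]
board TS [ 0.6132 -0.006 ] 6.691929033596828 [-0.3 -0.1 -0.1 -0.2 -0.4  0.7 -0.6  0.8  0.3  0.8 -0.4 -0.3 -1.2  1.6
 -0.8  0.2 -0.4  0.1 -0.6  0.4 -0.6 -1.8 -0.3  0.2  0.   0.3 -0.7 -0.1
  1.2 -2.4  0.   0.  -0.3 -1.7 -0.8 -1.7]
rest T [0.546  0.3082] 18.58262031373014 [-0.3  1.   1.3  0.7 -0.3 -0.5 -0.7  0.1  0.  -1.3]
rest S [0.5425 0.3089] 18.616858743718673 [ 0.2  2.3  0.8  1.1 -1.6 -1.  -0.7 -1.6  1.7 -1.4]
rest TS [0.5439 0.3085] 18.535478929635776 [-0.4  1.8  1.2  1.6 -0.4  0.4 -0.9  1.  -0.1 -0.3 -0.4  1.6  0.4  0.6
 -2.3 -1.6 -1.2 -2.   1.3 -1.8]
cap T [0.4748 0.079 ]
cap S [0.4715 0.0815]
foot T [0.4755 0.0792]
stone T [0.4221 0.1404]
tin T [ 0.4597 -0.074 ]
tin S [ 0.4571 -0.071 ]
decoycap [0.3884 0.0706]
shoulder T [0.4728 0.0804]
foot S [0.4711 0.0855]
stone S [0.4213 0.1365]
A [ 0.5061 -0.174 ] 0.16967057396805346 -0.33294224291567937
B [ 0.5142 -0.3048] 0.16932763277516996 9.77969733166607
C [ 0.5744 -0.3722] 0.16794379566999337 5.0426298984929865
```

Emit:
apply_moves --linear '[[0, 0, 0], [0, 0, 0], [0, 0, 0]]' --rotation '[[0, 0, -8.2], [0, 0, -8.2], [0, 0, -8.2]]' --gripper '[-1, -1, -1]' --force 60

```text
t: 0.57
eef_pos: [0.1934, 0.5941, 0.239]
orientation: [[0.119, -0.993, -0.0], [-0.993, -0.119, -0.001], [0.001, 0.0, -1.0]]
wrist_force: [0.3, 0.2, 0.9]
gripper_width: 0.0854
```

```bash
cat > go.py <<'E'
from h import *
def go(target=None, yaw=None, rel=None):
    """print tool-frame shift to world TCP target; yaw = world angle of tool x (deg)"""
    s=sensors.sense(); R=s["orientation"]; p=s["eef_pos"]
    a=np.degrees(np.arctan2(R[1,0],R[0,0]))
    print("t",round(s["t"],2),"pos",p.round(4),"yaw",a.round(2),"tilt",np.degrees(np.arccos(-R[2,2])).round(2),"F",s["wrist_force"].round(1),"w",round(s["gripper_width"],4))
    if target is not None: print("lin mm",(R.T@(np.array(target)-p)*1e3).round(1))
    if yaw is not None: print("rot z",(a-yaw+180)%360-180)
E
python3 -c "
from go import *
go([.473,.081,.2],-83.4)"
```

```text
t 0.57 pos [0.1934 0.5941 0.239 ] yaw -83.17 tilt 0.04 F [0.3 0.2 0.9] w 0.0854
lin mm [ 542.7 -216.6   39.3]
rot z 0.2309954220046393
```

Emit:
apply_moves --linear '[[0.05, -0.02, 0], [0.05, -0.02, 0], [0.05, -0.02, 0], [0.05, -0.02, 0], [0.05, -0.02, 0], [0.05, -0.02, 0], [0.05, -0.02, 0], [0.05, -0.02, 0]]' --rotation '[[0, 0, 0], [0, 0, 0], [0, 0, 0], [0, 0, 0], [0, 0, 0], [0, 0, 0], [0, 0, 0], [0, 0, 0]]' --gripper '[-1, -1, -1, -1, -1, -1, -1, -1]'

```text
t: 1.58
eef_pos: [0.3986, 0.2136, 0.2395]
orientation: [[0.115, -0.993, 0.0], [-0.993, -0.115, 0.0], [-0.0, -0.0, -1.0]]
wrist_force: [1.3, 1.2, 0.0]
gripper_width: 0.0856
```

Emit:
apply_moves --linear '[[0.05, -0.02, 0], [0.05, -0.02, 0], [0.0427, -0.0166, 0], [0, 0, 0.02], [0, 0, 0.0193], [0, 0, 0]]' --rotation '[[0, 0, 0], [0, 0, 0], [0, 0, 0], [0, 0, 0], [0, 0, 0.23], [0, 0, 0]]' --gripper '[-1, -1, -1, -1, -1, -1]'

```text
t: 2.33
eef_pos: [0.4697, 0.0792, 0.1987]
orientation: [[0.11, -0.994, -0.003], [-0.994, -0.11, -0.002], [0.001, 0.004, -1.0]]
wrist_force: [-0.8, -0.1, 1.2]
gripper_width: 0.0856
```

```bash
python3 - <<'E'
from go import *
go([.473,.081,.075],-83.4)
T=viewer.read_camera("top");S=viewer.read_camera("side")
crop(T["img"],180,160,200,150,4,"pics/t1.png")
crop(S["img"],220,170,160,160,4,"pics/s1.png")
E
```

```text
t 2.33 pos [0.4697 0.0792 0.1987] yaw -83.71 tilt 0.21 F [-0.8 -0.1  1.2] w 0.0856
lin mm [ -1.6  -3.9 123.7]
rot z -0.30515992290298755
```

View pics/t1.png

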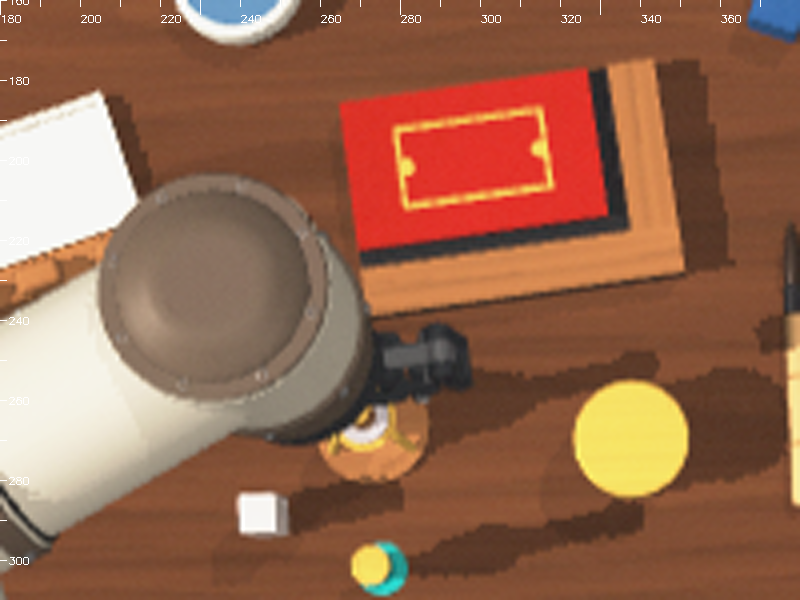

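View pics/s1.png

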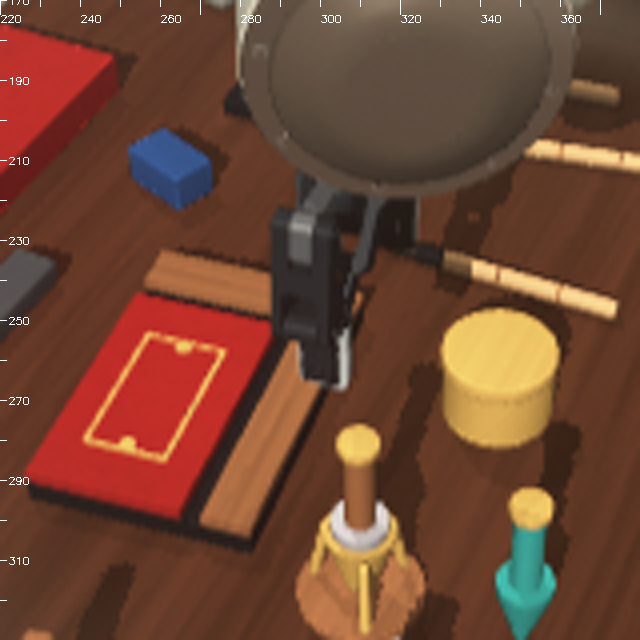

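The open gripper is above the burnisher in both views, with the jaws along board y. The wooden burnisher is at (309,280) in the side view and the turquoise decoy is at (350,297). I'll correct the position and go down.

Emit:
apply_moves --linear '[[0, 0, 0.03], [0, 0, 0.03], [0, 0, 0.03], [0, 0, 0.02], [0, 0, 0.014], [0, 0, 0], [0, 0, 0]]' --rotation '[[0, 0, 0], [0, 0, 0], [0, 0, 0], [0, 0, 0], [0, 0, 0], [0, 0, 0], [0, 0, 0]]' --gripper '[-1, -1, -1, -1, -1, -1, -1]'

```text
t: 3.3
eef_pos: [0.4715, 0.0803, 0.0769]
orientation: [[0.111, -0.994, 0.002], [-0.994, -0.111, 0.001], [-0.001, -0.002, -1.0]]
wrist_force: [-0.4, -0.2, 0.2]
gripper_width: 0.0856
```

```bash
python3 - <<'E'
from go import *
go([.473,.081,.075],-83.4)
S=viewer.read_camera("side")
crop(S["img"],240,220,120,120,5,"pics/s2.png")
E
```

```text
t 3.3 pos [0.4715 0.0803 0.0769] yaw -83.64 tilt 0.12 F [-0.4 -0.2  0.2] w 0.0856
lin mm [-0.5 -1.6  1.9]
rot z -0.23808826034746744
```

View pics/s2.png

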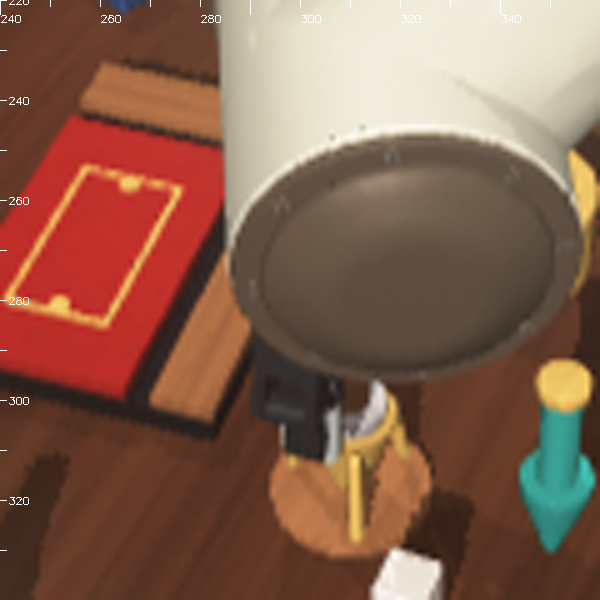

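Emit:
apply_moves --linear '[[0, -0.0015, 0.0015], [0, 0, 0], [0, 0, 0], [0, 0, 0], [0, 0, 0], [0, 0, 0]]' --rotation '[[0, 0, 0], [0, 0, 0], [0, 0, 0], [0, 0, 0], [0, 0, 0], [0, 0, 0]]' --gripper '[0, 0.3, 0.6, 0.8, 1, 1]' --force 20

```text
t: 4.1
eef_pos: [0.4722, 0.0799, 0.0747]
orientation: [[0.11, -0.994, 0.0], [-0.994, -0.11, -0.0], [0.0, -0.0, -1.0]]
wrist_force: [-0.6, -1.7, 1.8]
gripper_width: 0.0165
```

Emit:
apply_moves --linear '[[0, 0, 0], [0, 0, 0], [0, 0, 0]]' --rotation '[[0, 0, 0], [0, 0, 0], [0, 0, 0]]' --gripper '[1, 1, 1]'

```text
t: 4.47
eef_pos: [0.4722, 0.08, 0.0746]
orientation: [[0.11, -0.994, 0.0], [-0.994, -0.11, -0.0], [0.0, -0.0, -1.0]]
wrist_force: [-0.4, -1.4, 2.0]
gripper_width: 0.0169
```

```bash
python3 - <<'E'
from go import *
go([.473,.081,.075],-83.4); print(sensors.sense()["wrist_torque"])
E
```

```text
t 4.47 pos [0.4722 0.08   0.0746] yaw -83.67 tilt 0.01 F [-0.4 -1.4  2. ] w 0.0169
lin mm [-0.9 -0.9 -0.4]
rot z -0.26534899306676607
[-0.5574097  -0.0523973  -0.04152887]
```

Emit:
apply_moves --linear '[[0, 0, 0], [0, 0, 0], [0, 0, -0.006], [0, 0, -0.012], [0, 0, -0.018], [0, 0, -0.024], [0, 0, -0.02], [0, 0, 0]]' --rotation '[[0, 0, 0], [0, 0, 0], [0, 0, 0], [0, 0, 0], [0, 0, 0], [0, 0, 0], [0, 0, 0], [0, 0, 0]]' --gripper '[1, 1, 1, 1, 1, 1, 1, 1]' --force 70

```text
t: 5.48
eef_pos: [0.4731, 0.0809, 0.1563]
orientation: [[0.111, -0.994, 0.004], [-0.994, -0.111, 0.003], [-0.002, -0.004, -1.0]]
wrist_force: [-0.3, -0.4, -1.9]
gripper_width: 0.0151
```

```bash
python3 - <<'E'
from go import *
go(); print(sensors.sense()["wrist_torque"])
S=viewer.read_camera("side")
crop(S["img"],240,180,120,150,4,"pics/s3.png")
E
```

```text
t 5.47 pos [0.4731 0.0809 0.1563] yaw -83.65 tilt 0.28 F [-0.3 -0.4 -1.9] w 0.0151
[ 0.03622154 -0.01300227 -0.03997554]
```

View pics/s3.png

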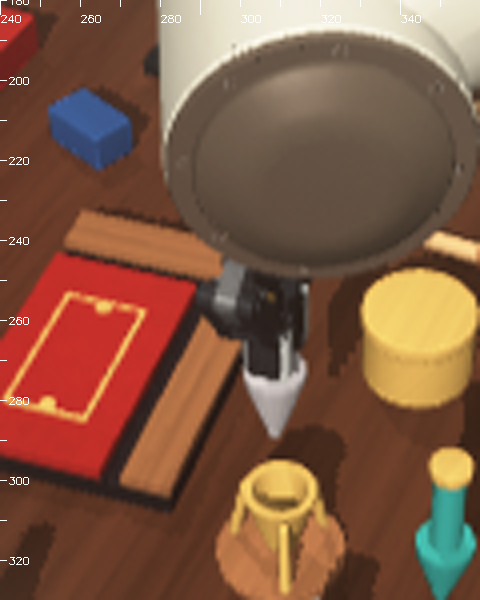

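The burnisher is lifted clear: its tip is at side pixel (308.7,288.4) and the empty socket's mouth is at (309.7,302). I'll check the tip's projection to get the camera bias.

```bash
python3 - <<'E'
from go import *
S=viewer.read_camera("side")
s=sensors.sense();p=s["eef_pos"]-[0,0,.0606]; print(p)
print(w2p(S,p), p2w(S,308.7,288.2,p[2]))
print("mouth S", p2w(S,309.4,302,.052))
E
```

```text
[0.47166525 0.08018659 0.09361441]
[309.74473235 288.87616077] [0.47425736 0.07944612 0.09361441]
mouth S [0.47342462 0.07914791 0.052     ]
```

```bash
python3 -c "
from go import *
go([.5725,.0748,.1])"
```

```text
t 5.58 pos [0.4717 0.0802 0.1542] yaw -83.68 tilt 0.04 F [ 0.5  0.8 -2.3] w 0.0153
lin mm [ 16.5 -99.7  54.2]
```

Emit:
apply_moves --linear '[[0.003, -0.02, 0], [0.003, -0.02, 0], [0.003, -0.02, 0], [0.003, -0.02, 0], [0.0045, -0.0197, 0.015], [0, 0, 0.02], [0, 0, 0.0192], [0, 0, 0]]' --rotation '[[0, 0, 0], [0, 0, 0], [0, 0, 0], [0, 0, 0], [0, 0, -0.35], [0, 0, 0], [0, 0, 0], [0, 0, 0]]' --gripper '[1, 1, 1, 1, 1, 1, 1, 1]'

```text
t: 6.58
eef_pos: [0.5712, 0.074, 0.0974]
orientation: [[0.116, -0.993, -0.006], [-0.993, -0.116, -0.002], [0.001, 0.006, -1.0]]
wrist_force: [-1.0, 0.0, -1.0]
gripper_width: 0.0151
```

```bash
python3 - <<'E'
from go import *
go()
T=viewer.read_camera("top");S=viewer.read_camera("side")
crop(T["img"],220,160,140,100,5,"pics/t4.png")
crop(S["img"],220,220,110,90,7,"pics/s4.png")
go([.5725,.0748,.1])
E
```

```text
t 6.58 pos [0.5712 0.074  0.0974] yaw -83.35 tilt 0.38 F [-1.  0. -1.] w 0.0151
t 6.67 pos [0.573  0.0747 0.0999] yaw -83.3 tilt 0.06 F [-0.   0.2 -1.4] w 0.0151
lin mm [-0.2  0.5 -0.1]
```

View pics/t4.png

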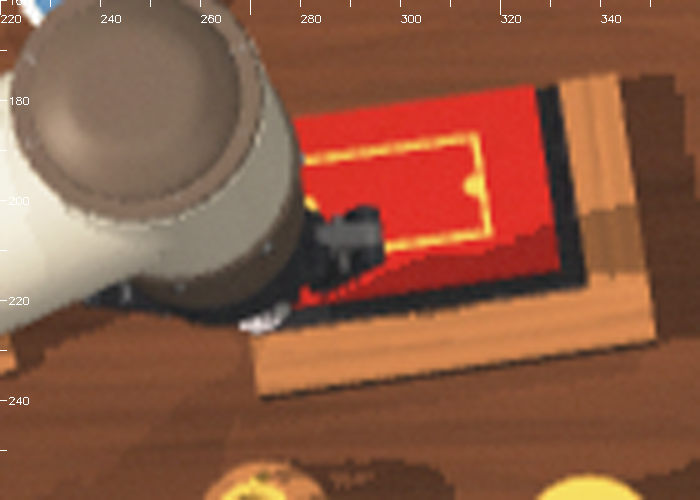

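View pics/s4.png

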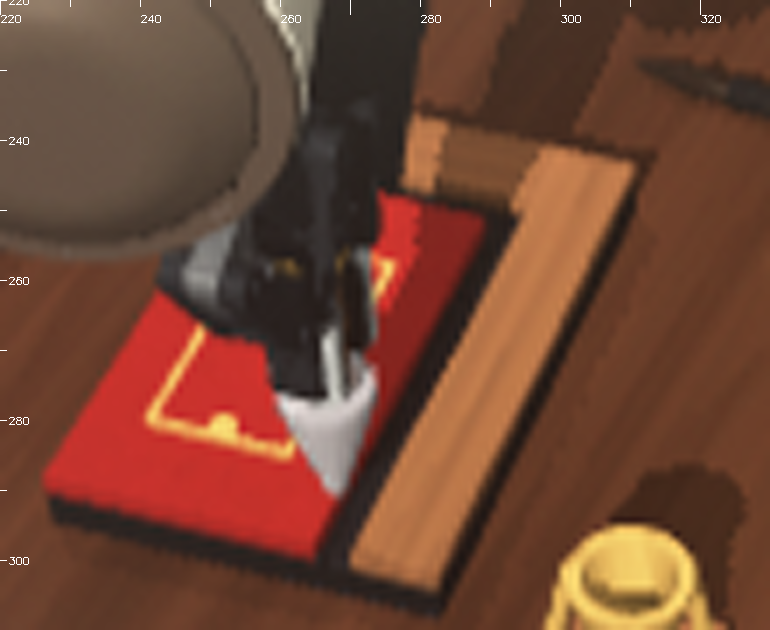

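The side view shows the tip at (267.6,290.6), a little off the channel and towards the panel. The channel's open-end corners are at (264.5,299.3) on the panel and (269.3,301) on the border.

```bash
python3 - <<'E'
from go import *
np.set_printoptions(precision=4,suppress=True)
S=viewer.read_camera("side");T=viewer.read_camera("top")
p=sensors.sense()["eef_pos"]-[0,0,.0606]; print(p, w2p(S,p))
C=lambda u,v,x0,y0,s:((u+.5)/s-.5+x0,(v+.5)/s-.5+y0)
print("tip",p2w(S,*C(336,496,220,220,7),p[2]))
a=p2w(S,*C(315,558,220,220,7),.022);b=p2w(S,*C(349,569,220,220,7),.022)
c=p2w(S,*C(520,213,220,220,7),.022);d=p2w(S,*C(486,212,220,220,7),.022)
m=(a+b)/2; k=(c+d)/2; e=k-m
print("S open end",m,"corner",k,"len",np.linalg.norm(e),np.degrees(np.arctan2(e[0],-e[1])), "w",np.linalg.norm(a-b))
B=lambda u,v:C(u,v,225,165,5)
a=p2w(T,*B(225,288),.022);b=p2w(T,*B(230,306),.022);c=p2w(T,*B(561,262),.022);d=p2w(T,*B(536,246),.022)
m=(a+b)/2; k=(c+d)/2; e=k-m
print("T open end",m,"corner",k,"len",np.linalg.norm(e),np.degrees(np.arctan2(e[0],-e[1])),"w",np.linalg.norm(a-b))
# tip in top: pixel of white cone in t4
print(w2p(T,p))
crop(S["img"],240,265,50,45,14,"pics/s5.png");crop(T["img"],255,205,50,35,14,"pics/t5.png")
E
```

```text
[0.5736 0.0749 0.0404] [267.163 288.882]
tip [0.5707 0.0783 0.0404]
S open end [0.5678 0.0888 0.022 ] corner [ 0.5901 -0.0689  0.022 ] len 0.15918653452753115 8.034808303895462 w 0.011400394619684314
T open end [0.5734 0.0823 0.022 ] corner [ 0.5901 -0.0704  0.022 ] len 0.15363099769802072 6.236704775695243 w 0.009019074466479052
[272.4174 222.5007]
```

View pics/s5.png

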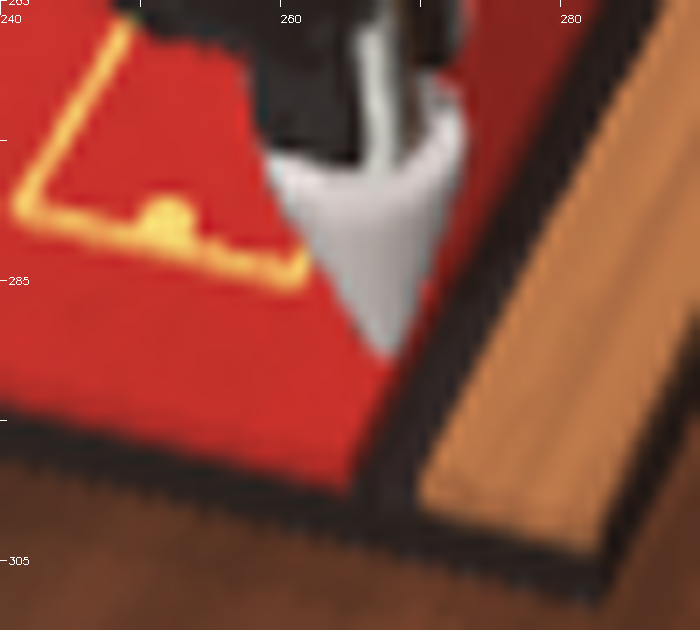

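View pics/t5.png

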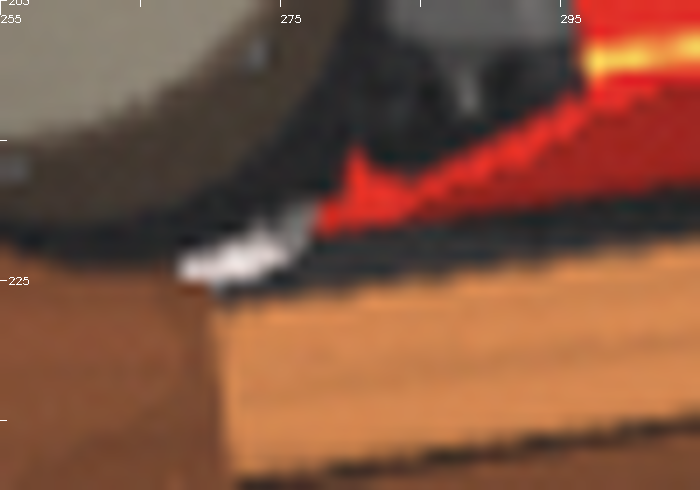

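```bash
python3 - <<'E'
from fit import *
import pickle
np.set_printoptions(precision=4,suppress=True)
T,S=pickle.load(open("c0.pkl","rb"))
allobs=[]
for n,c,roi in(("T",T,(255,170,100,70)),("S",S,(215,235,85,70))):
    x0,y0,w,h=roi; im=cv2.resize(c["img"][y0:y0+h,x0:x0+w],None,fx=8,fy=8,interpolation=cv2.INTER_LINEAR).astype(int)
    m=((im[:,:,0]>130)&(im[:,:,1]-im[:,:,2]<200)&(im[:,:,0]-im[:,:,1]>95)).astype(np.uint8)
    # close yellow ornament
    m=cv2.morphologyEx(m,cv2.MORPH_CLOSE,np.ones((61,61)))
    cs,_=cv2.findContours(m,cv2.RETR_EXTERNAL,cv2.CHAIN_APPROX_NONE); k=max(cs,key=cv2.contourArea)
    q=cv2.approxPolyDP(k,40,True)[:,0]; print(n,len(q))
    # refine by fitting lines to contour segments
    pts=k[:,0].astype(float); L=[]
    for i in range(len(q)):
        a=q[i].astype(float);b=q[(i+1)%len(q)].astype(float);d=(b-a)/np.linalg.norm(b-a);r=pts-a
        t=r@d;e=np.abs(r[:,0]*d[1]-r[:,1]*d[0]); s=pts[(t>.12*np.linalg.norm(b-a))&(t<.88*np.linalg.norm(b-a))&(e<10)]
        vx,vy,x,y=cv2.fitLine(s.astype(np.float32),cv2.DIST_HUBER,0,.01,.01).ravel(); L.append(np.cross([x,y,1],[x+vx,y+vy,1]))
    for i in range(len(q)):
        v=np.cross(L[i-1],L[i]);v=v[:2]/v[2]; uv=(v+.5)/8-.5+[x0,y0]
        w=p2w(c,*uv,.022); 
        l=np.array([[-25,-55],[-25,95],[65,-55],[65,95]])/1e3; W=np.array([.614,-.007])+l@np.array([[.993,.116],[-.116,.993]])
        j=np.argmin(np.hypot(*(W-w[:2]).T)); allobs.append((c,j,*uv)); print(uv,w[:2],j)
M=np.array([[-25,-55,22],[-25,95,22],[65,-55,22],[65,95,22]])/1e3
for n,o in(("T",allobs[:4]),("S",allobs[4:]),("TS",allobs)):
    x,r=fit(M,o,[.61,0,.1]);print(n,x[:2],np.degrees(x[2]),r.round(1))
E
```

```text
T 4
[326.2647 176.1518] [ 0.6863 -0.0537] 2
[263.9603 184.7347] [0.6693 0.096 ] 3
[268.7813 222.2984] [0.5776 0.0854] 1
[331.675  213.4661] [ 0.595  -0.0643] 0
S 4
[253.411  242.5541] [ 0.6847 -0.0541] 2
[224.4555 289.153 ] [0.666  0.0998] 3
[263.6525 299.1158] [0.5755 0.0894] 1
[289.3136 250.5927] [ 0.5936 -0.0648] 0
T [ 0.6144 -0.0063] 6.568297026208483 [-0.1  0.4  0.2  0.5  0.1 -0.5 -0.2 -0.4]
S [ 0.6121 -0.004 ] 6.455979170389235 [ 0.1  0.9  0.5 -0.7 -0.  -0.8 -0.6  0.9]
TS [ 0.6135 -0.0055] 6.528364303692891 [-0.4  0.8 -0.1  0.8 -0.3 -0.1 -0.6  0.  -0.2  0.4  0.4 -1.3 -0.2 -1.5
 -0.9  0.3]
```

```bash
python3 - <<'E'
from go import *
np.set_printoptions(precision=3,suppress=True)
S=viewer.read_camera("side");T=viewer.read_camera("top")
p=sensors.sense()["eef_pos"]-[0,0,.0606]; print(p)
def ov(c,x0,y0,w,h,s,name):
    im=cv2.resize(c["img"][y0:y0+h,x0:x0+w],None,fx=s,fy=s,interpolation=cv2.INTER_CUBIC)[:,:,::-1].copy()
    for r,z in((.003,0),(.015,.040),(.015,.046)):
        P=[(w2p(c,p+[r*np.cos(a),r*np.sin(a),z])-[x0,y0]+.5)*s-.5 for a in np.linspace(0,6.283,60)]
        cv2.polylines(im,[np.int32(P)],True,(0,255,0),1)
    for X,Y,col in((.6144,-.0063,(255,0,0)),(.6121,-.004,(255,255,0))):
        a=np.radians(6.55);R=np.array([[np.cos(a),-np.sin(a)],[np.sin(a),np.cos(a)]])
        for l in((-.025,-.037)):
            P=[(w2p(c,[*(np.array([X,Y])+R@[l,y]),.022])-[x0,y0]+.5)*s-.5 for y in(-.06,.095)]
            cv2.polylines(im,[np.int32(P)],False,col,1)
    cv2.imwrite(name,im)
ov(S,245,265,40,42,14,"pics/s6.png");ov(T,255,205,50,35,14,"pics/t6.png")
E
```

```text
[0.574 0.075 0.041]
```

View pics/s6.png

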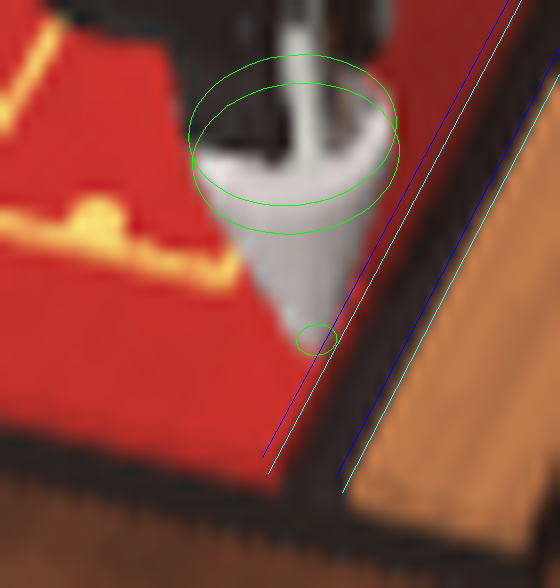

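View pics/t6.png

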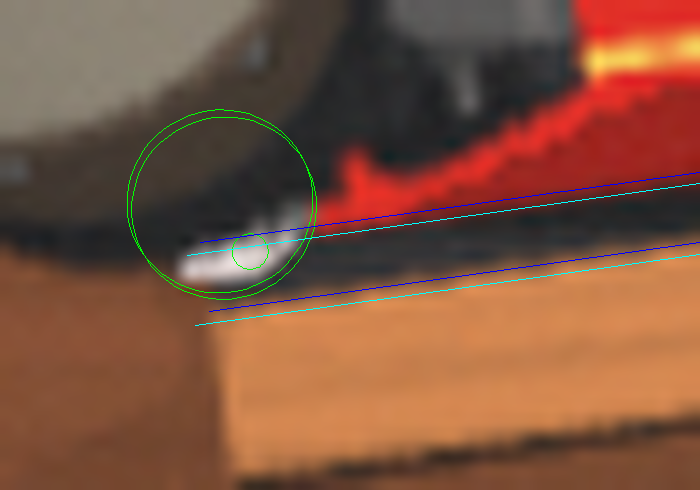

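Emit:
apply_moves --linear '[[0, 0.0033, 0], [0, 0, 0.008], [0, 0, 0.007], [0, 0, 0], [0, 0, 0]]' --rotation '[[0, 0, 0], [0, 0, -0.15], [0, 0, 0], [0, 0, 0], [0, 0, 0]]' --gripper '[1, 1, 1, 1, 1]'

```text
t: 7.5
eef_pos: [0.5699, 0.0743, 0.0852]
orientation: [[0.119, -0.993, -0.0], [-0.993, -0.119, -0.0], [0.0, 0.0, -1.0]]
wrist_force: [0.2, 0.3, -1.1]
gripper_width: 0.015
```

```bash
python3 - <<'E'
from go import *
go()
S=viewer.read_camera("side");T=viewer.read_camera("top")
crop(S["img"],245,265,50,42,14,"pics/s7.png");crop(T["img"],255,205,50,35,14,"pics/t7.png")
go()
E
```

```text
t 7.5 pos [0.5699 0.0743 0.0852] yaw -83.16 tilt 0.01 F [ 0.2  0.3 -1.1] w 0.015
t 7.6 pos [0.57   0.0743 0.0854] yaw -83.16 tilt 0.02 F [ 0.2 -0.  -0.8] w 0.0151
```

View pics/s7.png

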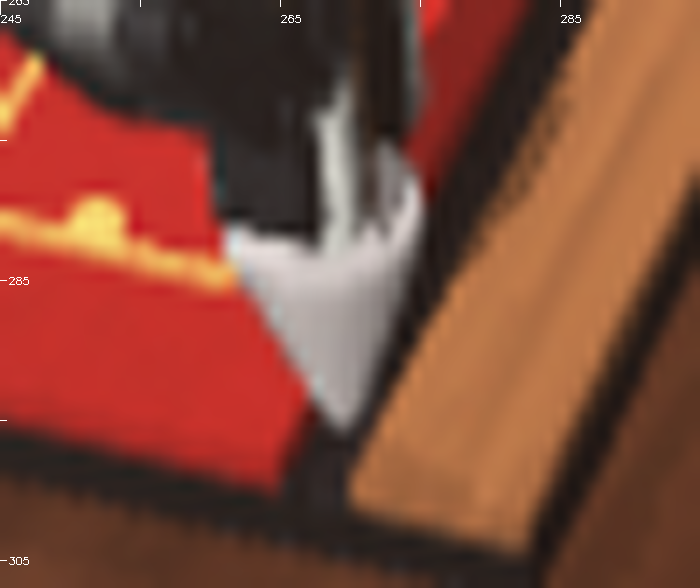

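View pics/t7.png

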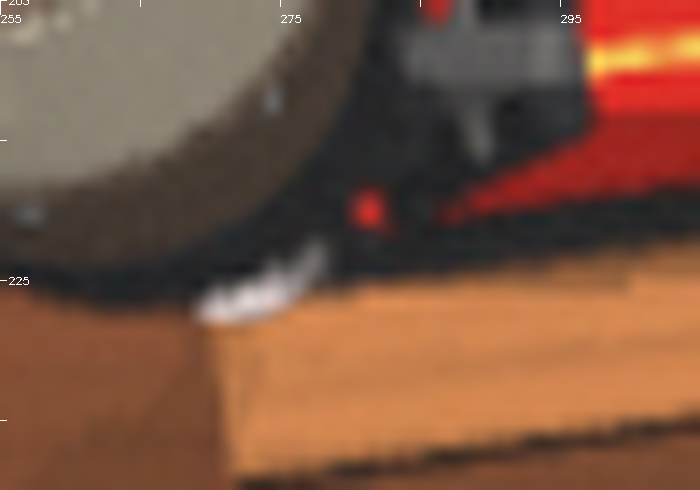

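In the side view the tip at (269.4,295) is centred between the panel edge and border edge of the channel, about 13 mm inside the open end. I'll shift it 2 mm towards the open end and go down.

Emit:
apply_moves --linear '[[-0.002, 0, 0], [0, 0, 0.003], [0, 0, 0.0032], [0, 0, 0], [0, 0, 0]]' --rotation '[[0, 0, 0.3], [0, 0, 0], [0, 0, 0], [0, 0, 0], [0, 0, 0]]' --gripper '[1, 1, 1, 1, 1]'

```text
t: 8.22
eef_pos: [0.5696, 0.0762, 0.079]
orientation: [[0.114, -0.994, -0.0], [-0.994, -0.114, -0.0], [0.0, 0.0, -1.0]]
wrist_force: [0.2, 1.1, -1.3]
gripper_width: 0.015
```

```bash
python3 - <<'E'
from go import *
go(); print(sensors.sense()["wrist_torque"])
S=viewer.read_camera("side")
crop(S["img"],245,265,50,42,14,"pics/s8.png")
E
```

```text
t 8.22 pos [0.5696 0.0762 0.079 ] yaw -83.47 tilt 0.01 F [ 0.2  1.1 -1.3] w 0.015
[ 0.00041895 -0.0222009  -0.01717163]
```

View pics/s8.png

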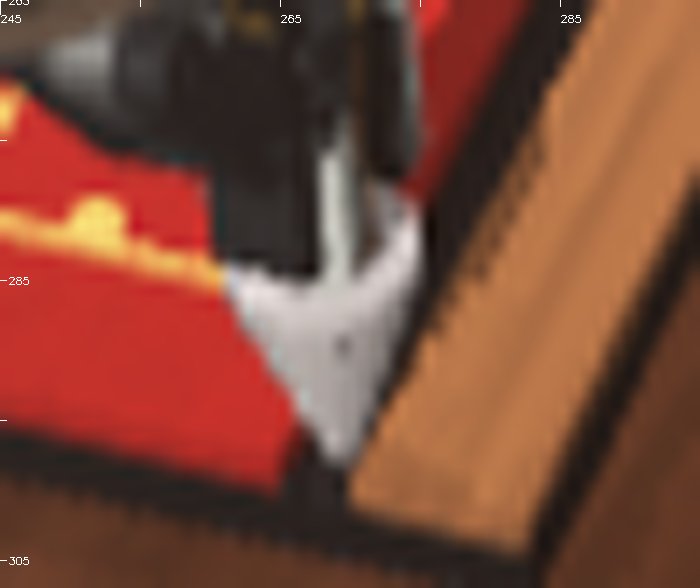

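Emit:
apply_moves --linear '[[0.003, 0, 0], [0.003, 0, 0], [0.003, 0, 0], [0.003, 0, 0], [0.003, 0, 0], [0.003, 0, 0], [0.003, 0, 0], [0.003, 0, 0]]' --rotation '[[0, 0, 0], [0, 0, 0], [0, 0, 0], [0, 0, 0], [0, 0, 0], [0, 0, 0], [0, 0, 0], [0, 0, 0]]' --gripper '[1, 1, 1, 1, 1, 1, 1, 1]'

```text
t: 9.28
eef_pos: [0.5723, 0.0522, 0.0791]
orientation: [[0.114, -0.994, -0.0], [-0.994, -0.114, -0.0], [0.0, 0.0, -1.0]]
wrist_force: [-0.5, -0.5, -1.5]
gripper_width: 0.0149
```

Emit:
apply_moves --linear '[[0.003, 0, 0], [0.003, 0, 0], [0.003, 0, 0], [0.003, 0, 0], [0.003, 0, 0], [0.003, 0, 0], [0.003, 0, 0], [0.003, 0, 0]]' --rotation '[[0, 0, 0], [0, 0, 0], [0, 0, 0], [0, 0, 0], [0, 0, 0], [0, 0, 0], [0, 0, 0], [0, 0, 0]]' --gripper '[1, 1, 1, 1, 1, 1, 1, 1]'

```text
t: 10.28
eef_pos: [0.5751, 0.0284, 0.0791]
orientation: [[0.114, -0.994, -0.0], [-0.994, -0.114, -0.0], [0.0, 0.0, -1.0]]
wrist_force: [1.0, -0.1, -0.6]
gripper_width: 0.0151
```

```bash
python3 - <<'E'
from go import *
go(); p=sensors.sense()["eef_pos"]; d=np.array([.1141,-.9935]); r=p[:2]-[.5696,.0762]; print("along",r@d,"perp(+x)",r[0]*.9935+r[1]*.1141)
S=viewer.read_camera("side")
crop(S["img"],255,240,50,42,14,"pics/s9.png")
E
```

```text
t 10.28 pos [0.5751 0.0284 0.0791] yaw -83.47 tilt 0.0 F [ 1.  -0.1 -0.6] w 0.0151
along 0.04815697950137137 perp(+x) -2.8295480135252966e-05
```

View pics/s9.png

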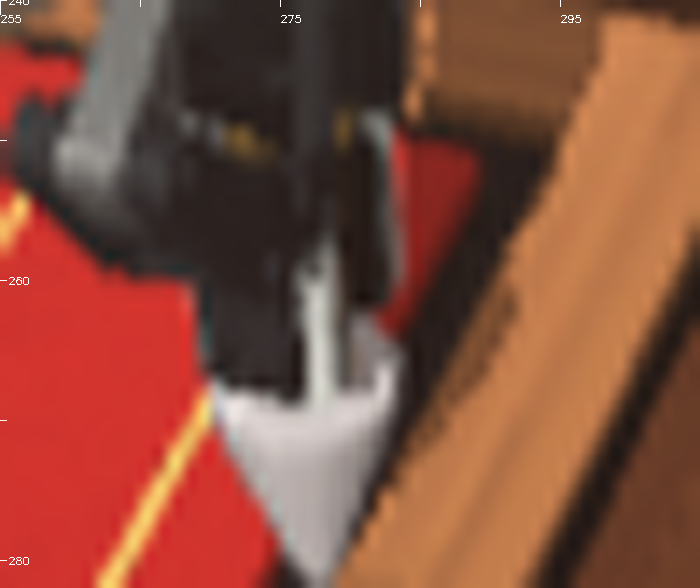

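Emit:
apply_moves --linear '[[0.003, 0, 0], [0.003, 0, 0], [0.003, 0, 0], [0.003, 0, 0], [0.003, 0, 0], [0.003, 0, 0], [0.003, 0, 0], [0.003, 0, 0]]' --rotation '[[0, 0, 0], [0, 0, 0], [0, 0, 0], [0, 0, 0], [0, 0, 0], [0, 0, 0], [0, 0, 0], [0, 0, 0]]' --gripper '[1, 1, 1, 1, 1, 1, 1, 1]'

```text
t: 11.32
eef_pos: [0.5778, 0.0045, 0.0791]
orientation: [[0.114, -0.994, -0.0], [-0.994, -0.114, 0.0], [-0.0, 0.0, -1.0]]
wrist_force: [0.3, 0.7, -0.8]
gripper_width: 0.0152
```

Emit:
apply_moves --linear '[[0.003, 0, 0], [0.003, 0, 0], [0.003, 0, 0], [0.003, 0, 0], [0.003, 0, 0], [0.003, 0, 0], [0.003, 0, 0], [0.003, 0, 0]]' --rotation '[[0, 0, 0], [0, 0, 0], [0, 0, 0], [0, 0, 0], [0, 0, 0], [0, 0, 0], [0, 0, 0], [0, 0, 0]]' --gripper '[1, 1, 1, 1, 1, 1, 1, 1]'

```text
t: 12.32
eef_pos: [0.5805, -0.0193, 0.0791]
orientation: [[0.114, -0.994, 0.0], [-0.994, -0.114, 0.0], [-0.0, -0.0, -1.0]]
wrist_force: [0.5, -0.4, -0.5]
gripper_width: 0.015
```

Emit:
apply_moves --linear '[[0.003, 0, 0], [0.003, 0, 0], [0.003, 0, 0], [0.003, 0, 0], [0.003, 0, 0], [0.003, 0, 0], [0.003, 0, 0], [0.003, 0, 0]]' --rotation '[[0, 0, 0], [0, 0, 0], [0, 0, 0], [0, 0, 0], [0, 0, 0], [0, 0, 0], [0, 0, 0], [0, 0, 0]]' --gripper '[1, 1, 1, 1, 1, 1, 1, 1]'

```text
t: 13.32
eef_pos: [0.5833, -0.0432, 0.0791]
orientation: [[0.114, -0.994, 0.0], [-0.994, -0.114, 0.0], [-0.0, -0.0, -1.0]]
wrist_force: [0.2, 0.4, -0.5]
gripper_width: 0.0151
```

```bash
python3 - <<'E'
from go import *
go(); p=sensors.sense()["eef_pos"]; d=np.array([.1141,-.9935]); r=p[:2]-[.5696,.0762]; print("along",r@d,"perp(+x)",r[0]*.9935+r[1]*.1141)
S=viewer.read_camera("side");T=viewer.read_camera("top")
crop(S["img"],265,225,50,42,14,"pics/s10.png")
crop(T["img"],300,190,60,40,12,"pics/t10.png")
E
```

```text
t 13.32 pos [ 0.5833 -0.0432  0.0791] yaw -83.47 tilt 0.0 F [ 0.2  0.4 -0.5] w 0.0151
along 0.12015726787335013 perp(+x) -3.156726788959216e-05
```

View pics/s10.png

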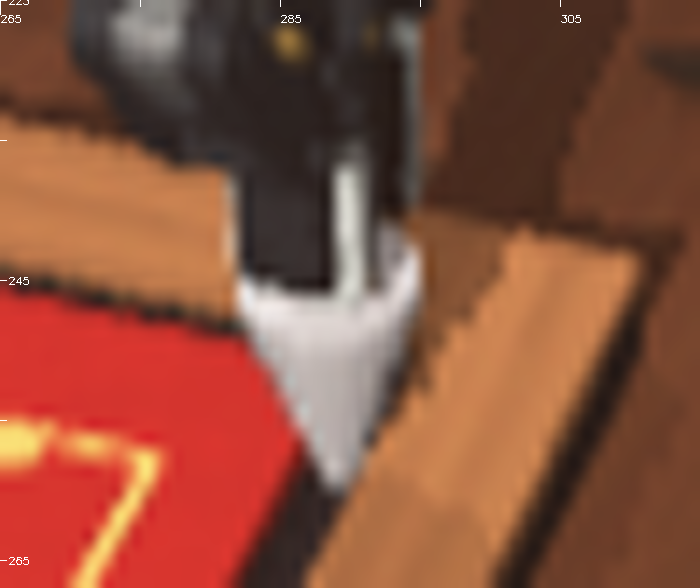

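View pics/t10.png

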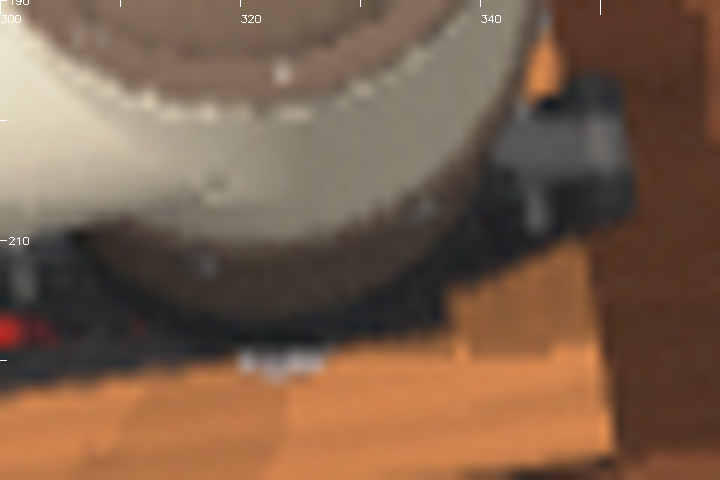

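Emit:
apply_moves --linear '[[0.003, 0, 0], [0.003, 0, 0], [0.003, 0, 0], [0.003, 0, 0], [0.003, 0, 0], [0.003, 0, 0], [0.003, 0, 0]]' --rotation '[[0, 0, 0], [0, 0, 0], [0, 0, 0], [0, 0, 0], [0, 0, 0], [0, 0, 0], [0, 0, 0]]' --gripper '[1, 1, 1, 1, 1, 1, 1]'

```text
t: 14.3
eef_pos: [0.5857, -0.064, 0.0791]
orientation: [[0.114, -0.993, 0.0], [-0.993, -0.114, -0.0], [0.0, -0.0, -1.0]]
wrist_force: [0.6, -0.3, -0.8]
gripper_width: 0.0153
```

```bash
python3 - <<'E'
from go import *
go(); p=sensors.sense()["eef_pos"]; d=np.array([.1141,-.9935]); r=p[:2]-[.5696,.0762]; print("along",r@d,"perp(+x)",r[0]*.9935+r[1]*.1141)
S=viewer.read_camera("side")
crop(S["img"],265,220,50,42,14,"pics/s11.png")
print(np.linalg.norm(p2w(S,289.1,257.9,.022)-p2w(S,291.7,251,.022)))
E
```

```text
t 14.3 pos [ 0.5857 -0.064   0.0791] yaw -83.46 tilt 0.0 F [ 0.6 -0.3 -0.8] w 0.0153
along 0.1411615105062497 perp(+x) -5.015865776126019e-05
0.02360408310093083
```

View pics/s11.png

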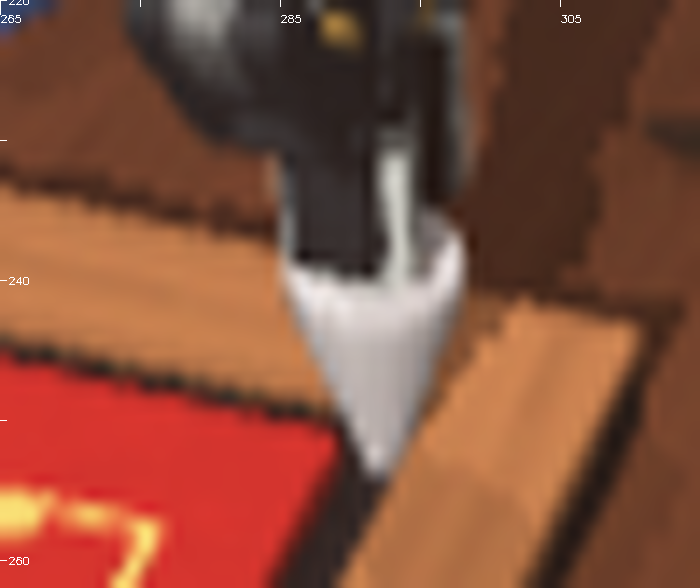

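Emit:
apply_moves --linear '[[0.0025, 0, 0], [0.0011, 0, 0], [0, 0, 0], [0, -0.003, 0], [0, -0.003, 0], [0, -0.003, 0], [0, -0.003, 0]]' --rotation '[[0, 0, 0], [0, 0, 0], [0, 0, 0], [0, 0, 0], [0, 0, 0], [0, 0, 0], [0, 0, 0]]' --gripper '[1, 1, 1, 1, 1, 1, 1]'

```text
t: 15.22
eef_pos: [0.5978, -0.0665, 0.079]
orientation: [[0.114, -0.993, -0.001], [-0.993, -0.114, -0.001], [0.001, 0.001, -1.0]]
wrist_force: [-1.2, -2.4, -0.8]
gripper_width: 0.0149
```

```bash
python3 - <<'E'
from go import *
go(); p=sensors.sense()["eef_pos"]; d=np.array([.1141,-.9935]); r=p[:2]-[.5696,.0762]; print("along",r@d,"perp(+x)",r[0]*.9935+r[1]*.1141)
S=viewer.read_camera("side")
crop(S["img"],265,220,50,42,14,"pics/s12.png")
E
```

```text
t 15.22 pos [ 0.5978 -0.0665  0.079 ] yaw -83.46 tilt 0.08 F [-1.2 -2.4 -0.8] w 0.0149
along 0.14498442434847147 perp(+x) 0.011697404463912531
```

View pics/s12.png

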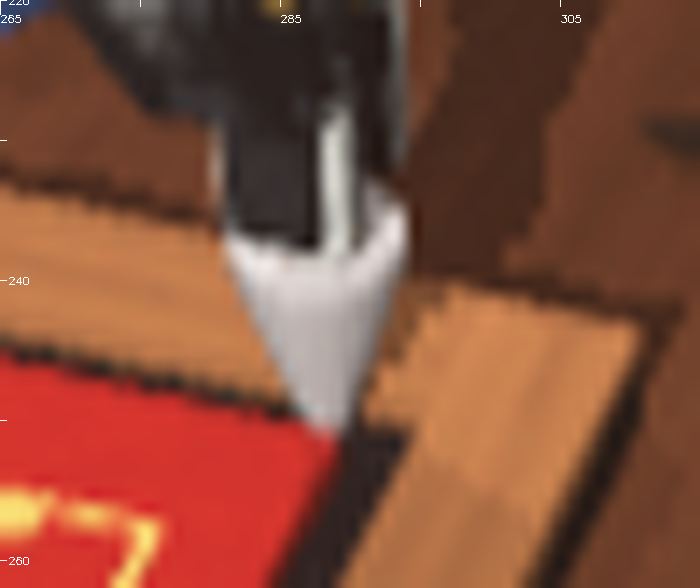

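Emit:
apply_moves --linear '[[0.0004, -0.003, 0], [0, -0.003, 0], [0, -0.003, 0], [0, -0.003, 0]]' --rotation '[[0, 0, 0], [0, 0, 0], [0, 0, 0], [0, 0, 0]]' --gripper '[1, 1, 1, 1]'

```text
t: 15.78
eef_pos: [0.6101, -0.0651, 0.0791]
orientation: [[0.114, -0.993, -0.0], [-0.993, -0.114, -0.0], [0.0, 0.0, -1.0]]
wrist_force: [-0.9, -2.5, -0.9]
gripper_width: 0.0152
```

Emit:
apply_moves --linear '[[0, -0.003, 0], [0, -0.003, 0], [0, -0.003, 0], [0, -0.003, 0]]' --rotation '[[0, 0, 0], [0, 0, 0], [0, 0, 0], [0, 0, 0]]' --gripper '[1, 1, 1, 1]'

```text
t: 16.27
eef_pos: [0.6221, -0.0637, 0.0791]
orientation: [[0.114, -0.994, -0.0], [-0.994, -0.114, -0.0], [0.0, 0.0, -1.0]]
wrist_force: [-0.5, -2.1, 0.2]
gripper_width: 0.0149
```

```bash
python3 - <<'E'
from go import *
go(); p=sensors.sense()["eef_pos"]; d=np.array([.1141,-.9935]); r=p[:2]-[.5696,.0762]; print("along",r@d,"perp(+x)",r[0]*.9935+r[1]*.1141)
S=viewer.read_camera("side");T=viewer.read_camera("top")
crop(S["img"],255,215,50,42,14,"pics/s13.png")
crop(T["img"],300,165,60,60,10,"pics/t13.png")
E
```

```text
t 16.27 pos [ 0.6221 -0.0637  0.0791] yaw -83.46 tilt 0.0 F [-0.5 -2.1  0.2] w 0.0149
along 0.14495184339972164 perp(+x) 0.03615218605793327
```

View pics/s13.png

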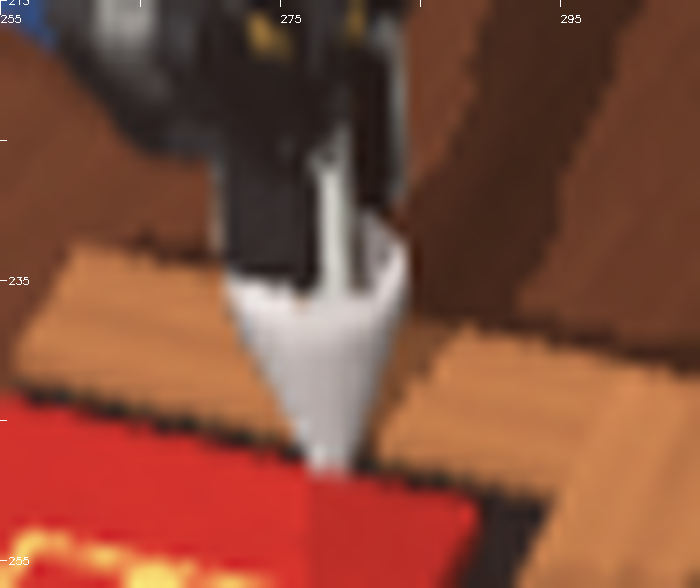

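View pics/t13.png

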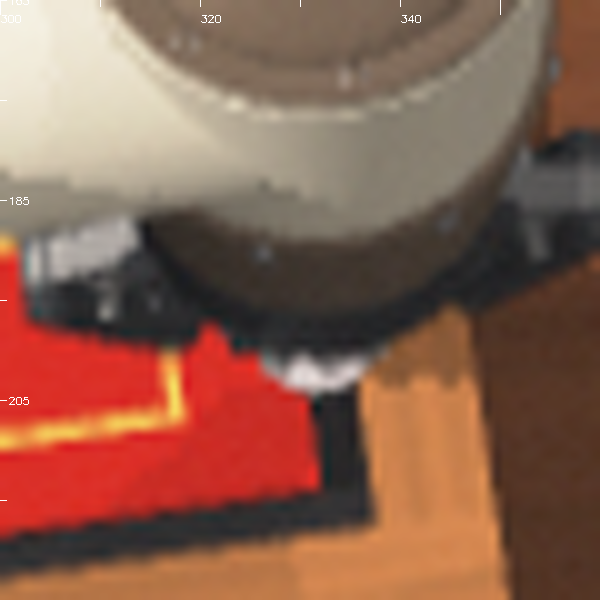

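Emit:
apply_moves --linear '[[0.0008, -0.003, 0], [0, -0.003, 0], [0, -0.003, 0], [0, -0.003, 0]]' --rotation '[[0, 0, 0], [0, 0, 0], [0, 0, 0], [0, 0, 0]]' --gripper '[1, 1, 1, 1]'

```text
t: 16.88
eef_pos: [0.6342, -0.0629, 0.0791]
orientation: [[0.114, -0.993, 0.0], [-0.993, -0.114, 0.0], [-0.0, -0.0, -1.0]]
wrist_force: [-0.1, 0.2, -1.3]
gripper_width: 0.0147
```

Emit:
apply_moves --linear '[[0, -0.003, 0], [0, -0.003, 0], [0, -0.003, 0], [0, -0.003, 0]]' --rotation '[[0, 0, 0], [0, 0, 0], [0, 0, 0], [0, 0, 0]]' --gripper '[1, 1, 1, 1]'

```text
t: 17.38
eef_pos: [0.646, -0.0617, 0.0791]
orientation: [[0.114, -0.994, 0.0], [-0.994, -0.114, 0.0], [-0.0, -0.0, -1.0]]
wrist_force: [0.2, 0.3, -1.1]
gripper_width: 0.0148
```

Emit:
apply_moves --linear '[[0, -0.003, 0], [0, -0.003, 0], [0, -0.003, 0], [0, -0.003, 0], [0, -0.003, 0], [0, -0.003, 0]]' --rotation '[[0, 0, 0], [0, 0, 0], [0, 0, 0], [0, 0, 0], [0, 0, 0], [0, 0, 0]]' --gripper '[1, 1, 1, 1, 1, 1]'

```text
t: 18.12
eef_pos: [0.6639, -0.0597, 0.0791]
orientation: [[0.114, -0.993, -0.0], [-0.993, -0.114, -0.0], [0.0, 0.0, -1.0]]
wrist_force: [-0.1, -0.0, -1.4]
gripper_width: 0.0152
```

```bash
python3 - <<'E'
from go import *
go(); p=sensors.sense()["eef_pos"]; d=np.array([.1141,-.9935]); r=p[:2]-[.5696,.0762]; print("along",r@d,"perp(+x)",r[0]*.9935+r[1]*.1141)
S=viewer.read_camera("side");T=viewer.read_camera("top")
crop(S["img"],235,205,55,42,14,"pics/s14.png")
crop(T["img"],300,150,60,60,10,"pics/t14.png")
E
```

```text
t 18.12 pos [ 0.6639 -0.0597  0.0791] yaw -83.46 tilt 0.0 F [-0.1 -0.  -1.4] w 0.0152
along 0.1457500416766286 perp(+x) 0.07815849189884351
```

View pics/s14.png

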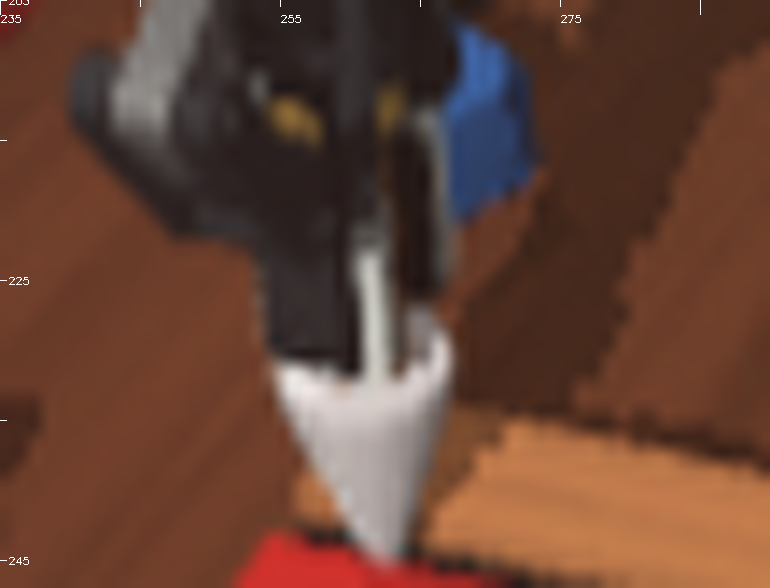

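View pics/t14.png

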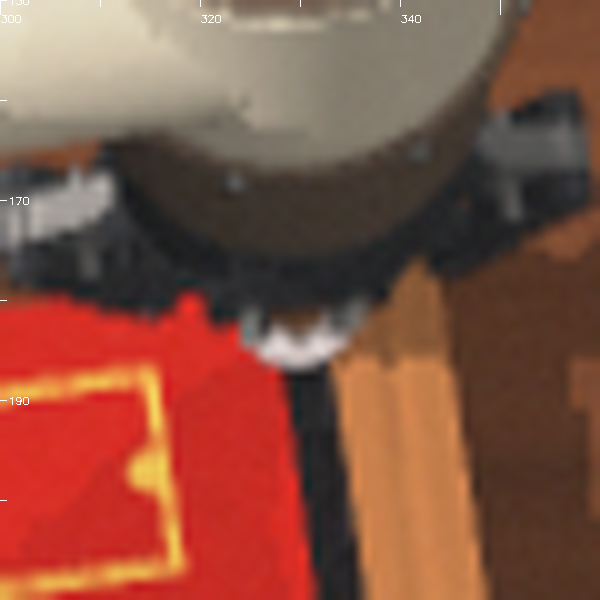

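Emit:
apply_moves --linear '[[0, -0.003, 0], [0, -0.003, 0], [0, -0.0025, 0], [0, 0, 0], [0, 0, 0], [0, 0, 0]]' --rotation '[[0, 0, 0], [0, 0, 0], [0, 0, 0], [0, 0, 0], [0, 0, 0], [0, 0, 0]]' --gripper '[1, 1, 1, 1, 1, 1]'

```text
t: 18.98
eef_pos: [0.672, -0.0588, 0.0791]
orientation: [[0.114, -0.994, -0.0], [-0.994, -0.114, 0.0], [-0.0, 0.0, -1.0]]
wrist_force: [0.4, 0.9, -1.7]
gripper_width: 0.0148
```

```bash
python3 - <<'E'
from go import *
go()
S=viewer.read_camera("side");T=viewer.read_camera("top")
crop(S["img"],235,205,55,42,14,"pics/s15.png")
crop(T["img"],300,150,60,60,10,"pics/t15.png")
E
```

```text
t 18.98 pos [ 0.672  -0.0588  0.0791] yaw -83.47 tilt 0.0 F [ 0.4  0.9 -1.7] w 0.0148
```

View pics/s15.png

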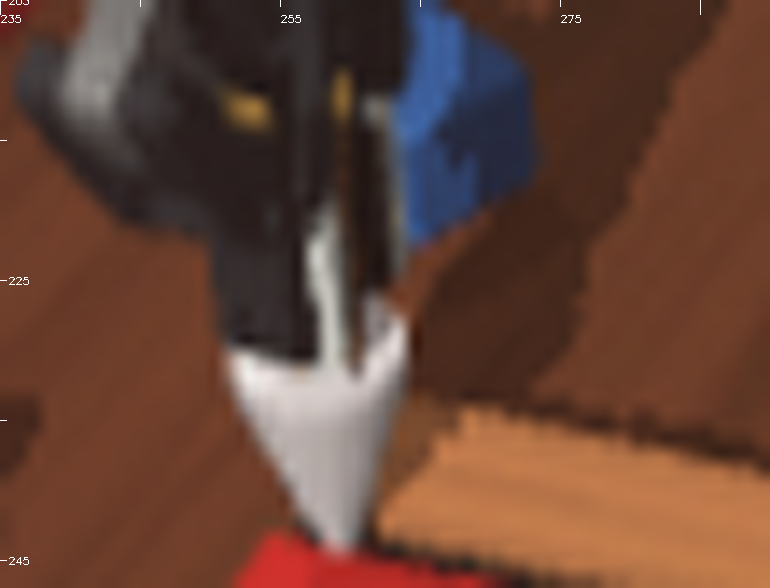

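View pics/t15.png

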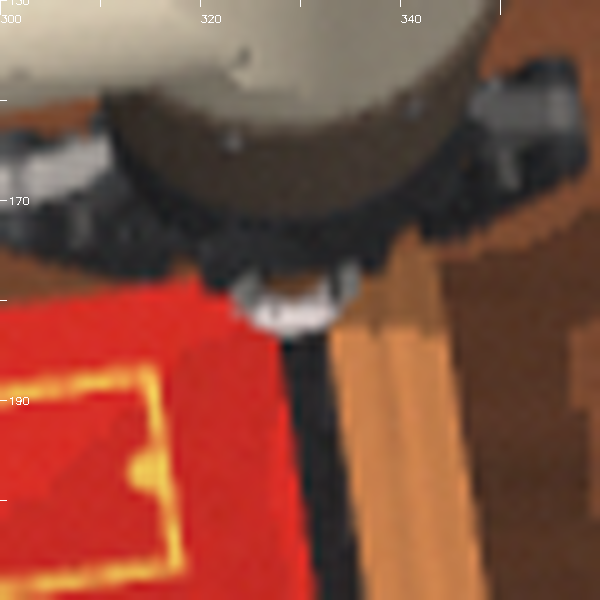

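Emit:
apply_moves --linear '[[0, 0, -0.01], [0, 0, -0.025], [0, 0, -0.03], [0, 0, -0.016], [0, 0, 0]]' --rotation '[[0, 0, 0], [0, 0, 0], [0, 0, 0], [0, 0, 0], [0, 0, 0]]' --gripper '[1, 1, 1, 1, 1]'

```text
t: 19.7
eef_pos: [0.6728, -0.0587, 0.1619]
orientation: [[0.114, -0.993, 0.003], [-0.994, -0.114, 0.0], [-0.0, -0.003, -1.0]]
wrist_force: [-0.2, -0.5, -1.3]
gripper_width: 0.0151
```

```bash
python3 - <<'E'
from go import *
go([.4722,.080,.160],-83.67)
E
```

```text
t 19.7 pos [ 0.6728 -0.0587  0.1619] yaw -83.47 tilt 0.19 F [-0.2 -0.5 -1.3] w 0.0151
lin mm [-160.6  183.5    1.3]
rot z 0.2049631392711717
```

Emit:
apply_moves --linear '[[-0.025, 0.0285, 0], [-0.027, 0.031, 0], [-0.027, 0.031, 0], [-0.027, 0.031, 0], [-0.027, 0.031, 0], [-0.0276, 0.031, 0], [0, 0, 0], [0, 0, 0]]' --rotation '[[0, 0, 0.2], [0, 0, 0], [0, 0, 0], [0, 0, 0], [0, 0, 0], [0, 0, 0], [0, 0, 0], [0, 0, 0]]' --gripper '[1, 1, 1, 1, 1, 1, 1, 1]'

```text
t: 20.7
eef_pos: [0.4719, 0.0805, 0.1597]
orientation: [[0.111, -0.994, -0.0], [-0.994, -0.111, -0.0], [0.0, 0.001, -1.0]]
wrist_force: [0.6, 0.2, -0.2]
gripper_width: 0.0153
```

```bash
python3 - <<'E'
from go import *
go([.4722,.080,.160],-83.67)
E
```

```text
t 20.7 pos [0.4719 0.0805 0.1597] yaw -83.64 tilt 0.03 F [ 0.6  0.2 -0.2] w 0.0153
lin mm [ 0.5 -0.2 -0.3]
rot z 0.030571935582599963
```

Emit:
apply_moves --linear '[[0.0005, 0, 0.015], [0, 0, 0.02], [0, 0, 0.02], [0, 0, 0.01], [0, 0, 0.006], [0, 0, 0.004], [0, 0, 0.003], [0, 0, 0]]' --rotation '[[0, 0, 0], [0, 0, 0], [0, 0, 0], [0, 0, 0], [0, 0, 0], [0, 0, 0], [0, 0, 0], [0, 0, 0]]' --gripper '[1, 1, 1, 1, 1, 1, 1, 1]'

```text
t: 21.7
eef_pos: [0.4721, 0.0801, 0.0823]
orientation: [[0.11, -0.994, 0.0], [-0.994, -0.11, 0.0], [-0.0, -0.0, -1.0]]
wrist_force: [0.2, 0.1, -0.8]
gripper_width: 0.0149
```

```bash
python3 - <<'E'
from go import *
go([.4722,.080,.0746])
E
```

```text
t 21.7 pos [0.4721 0.0801 0.0823] yaw -83.66 tilt 0.02 F [ 0.2  0.1 -0.8] w 0.0149
lin mm [ 0.1 -0.1  7.7]
```

Emit:
apply_moves --linear '[[0, 0, 0.003], [0, 0, 0.0025], [0, 0, 0.002], [0, 0, 0.001], [0, 0, 0], [0, 0, 0]]' --rotation '[[0, 0, 0], [0, 0, 0], [0, 0, 0], [0, 0, 0], [0, 0, 0], [0, 0, 0]]' --gripper '[1, 1, 1, 1, 1, 1]'

```text
t: 22.45
eef_pos: [0.4723, 0.0796, 0.0746]
orientation: [[0.111, -0.994, 0.001], [-0.994, -0.111, -0.001], [0.001, -0.001, -1.0]]
wrist_force: [-0.6, -2.6, 7.5]
gripper_width: 0.015
```

```bash
python3 - <<'E'
from go import *
go([.4722,.080,.0746]); print(sensors.sense()["wrist_torque"])
E
```

```text
t 22.45 pos [0.4723 0.0796 0.0746] yaw -83.64 tilt 0.05 F [-0.6 -2.6  7.5] w 0.015
lin mm [-0.4  0.1  0. ]
[-0.86862558  0.31662733  0.02372621]
```

Emit:
apply_moves --linear '[[0, 0, 0], [0, 0, 0], [0, 0, 0], [0, 0, 0], [0, 0, 0], [0, 0, 0]]' --rotation '[[0, 0, 0], [0, 0, 0], [0, 0, 0], [0, 0, 0], [0, 0, 0], [0, 0, 0]]' --gripper '[0.5, 0.3, 0, -0.5, -1, -1]'

```text
t: 23.2
eef_pos: [0.472, 0.08, 0.0736]
orientation: [[0.11, -0.994, 0.0], [-0.994, -0.11, 0.0], [-0.0, -0.0, -1.0]]
wrist_force: [-0.1, -0.6, -0.6]
gripper_width: 0.0855
```

Emit:
apply_moves --linear '[[0, 0, -0.02], [0, 0, -0.03], [0, 0, -0.04], [0, 0, -0.04], [0.04, 0, 0], [0.05, 0, 0], [0.05, 0, 0], [0.04, 0, 0]]' --rotation '[[0, 0, 0], [0, 0, 0], [0, 0, 0], [0, 0, 0], [0, 0, 0], [0, 0, 0], [0, 0, 0], [0, 0, 0]]' --gripper '[-1, -1, -1, -1, -1, -1, -1, -1]'

```text
t: 24.2
eef_pos: [0.4917, -0.1006, 0.2037]
orientation: [[0.11, -0.994, 0.0], [-0.994, -0.11, 0.0], [-0.0, -0.0, -1.0]]
wrist_force: [0.8, 0.7, 0.1]
gripper_width: 0.0853
```

```bash
python3 - <<'E'
from go import *
go()
S=viewer.read_camera("side");T=viewer.read_camera("top")
crop(S["img"],280,240,100,130,4,"pics/s16.png")
cv2.imwrite("pics/t16.png",T["img"][:,:,::-1])
E
```

```text
t 24.2 pos [ 0.4917 -0.1006  0.2037] yaw -83.7 tilt 0.01 F [0.8 0.7 0.1] w 0.0853
```

View pics/s16.png

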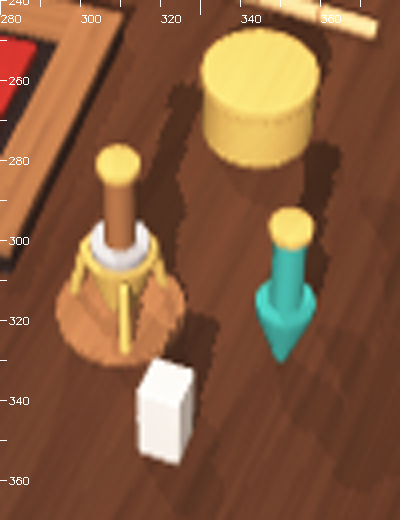

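View pics/t16.png

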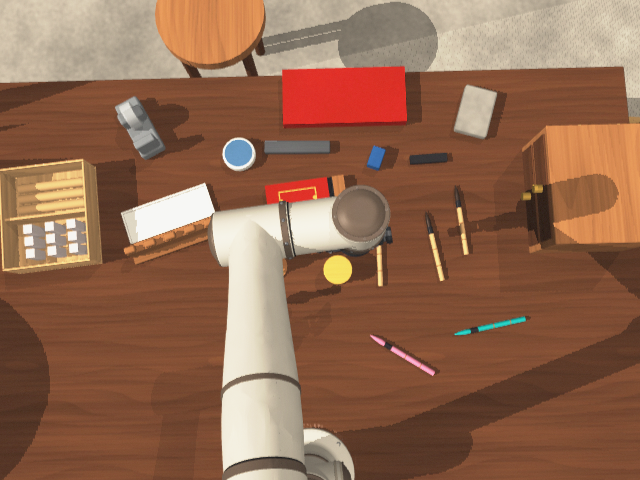

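The burnisher is back home: its cap is at side pixel (309,280), the same as at the start, and the bystanders have not moved. The three wooden brushes are still at (380,252), (434,246) and (461,221). I'll grip each about 30 mm towards the handle from its middle so the fingers clear the pegs.

```bash
python3 - <<'E'
from go import *
go([.473,-.173,.06],-90.3)
E
```

```text
t 24.3 pos [ 0.4917 -0.1017  0.2033] yaw -83.93 tilt 0.04 F [ 0.1  1.8 -0.1] w 0.0855
lin mm [ 68.9  26.1 143.4]
rot z 6.37495716424354
```

Emit:
apply_moves --linear '[[0.034, 0.013, 0], [0.035, 0.013, 0.01], [0, 0, 0], [0, 0, 0.04], [0, 0, 0.05], [0, 0, 0.043], [0, 0, 0]]' --rotation '[[0, 0, 0], [0, 0, 0], [0, 0, 6.4], [0, 0, 0], [0, 0, 0], [0, 0, 0], [0, 0, 0]]' --gripper '[-0.2, -0.2, -0.2, -0.2, -0.2, -0.2, -0.2]'

```text
t: 25.18
eef_pos: [0.4712, -0.1697, 0.058]
orientation: [[-0.001, -1.0, -0.008], [-1.0, 0.001, 0.001], [-0.001, 0.008, -1.0]]
wrist_force: [-0.4, 0.1, 1.1]
gripper_width: 0.0513
```

```bash
python3 - <<'E'
from go import *
go([.473,-.173,.011],-90.3)
S=viewer.read_camera("side")
crop(S["img"],290,190,110,110,5,"pics/s17.png")
T=viewer.read_camera("top")
crop(T["img"],340,190,140,110,5,"pics/t17.png")
E
```

```text
t 25.18 pos [ 0.4712 -0.1697  0.058 ] yaw -90.06 tilt 0.46 F [-0.4  0.1  1.1] w 0.0513
lin mm [ 3.3 -2.2 47. ]
rot z 0.241295011390946
```

View pics/s17.png

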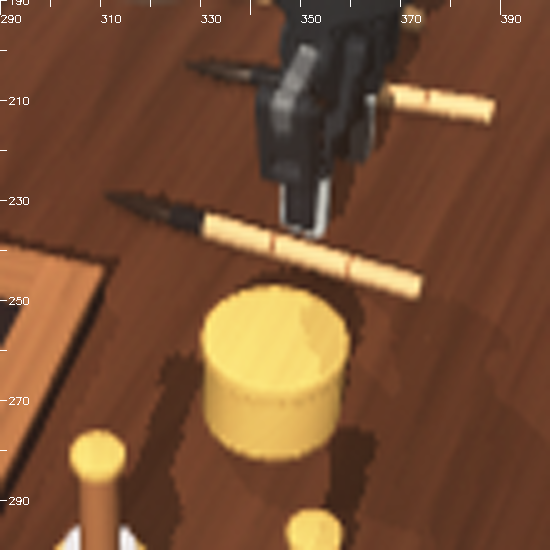

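View pics/t17.png

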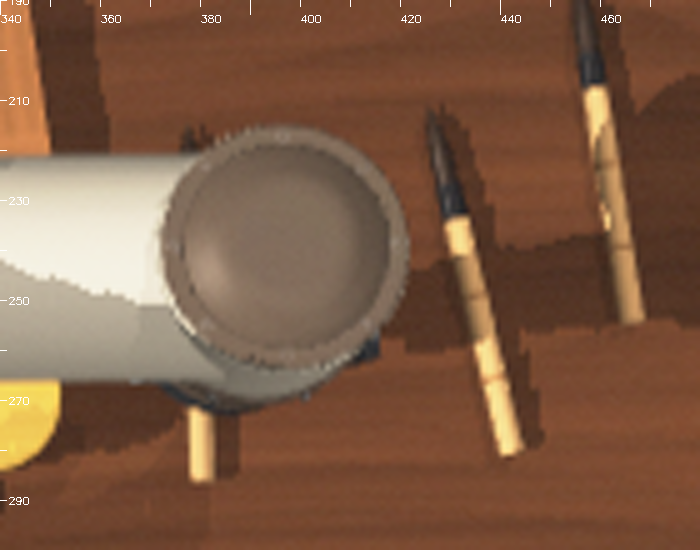

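```bash
python3 - <<'E'
from go import *
S=viewer.read_camera("side")
a=p2w(S,290+107/5,190+195/5,.006);b=p2w(S,290+421/5,190+287/5,.006);print(a,b,(a+b)/2,np.degrees(np.arctan2((a-b)[1],(a-b)[0])))
go([.473,-.173,.011],-90.3)
E
```

```text
[ 0.58681994 -0.17324099  0.006     ] [ 0.41915628 -0.17453933  0.006     ] [ 0.50298811 -0.17389016  0.006     ] 0.44367540057103966
t 25.32 pos [ 0.4752 -0.1702  0.0623] yaw -90.0 tilt 0.19 F [-0.6 -0.4  0.7] w 0.0513
lin mm [ 2.8  2.4 51.3]
rot z 0.29607761088419693
```

Emit:
apply_moves --linear '[[0.0032, 0.002, 0.02], [0, 0, 0.018], [0, 0, 0.013], [0, 0, 0], [0, 0, 0], [0, 0, 0]]' --rotation '[[0, 0, 0], [0, 0, 0], [0, 0, 0], [0, 0, 0], [0, 0, 0], [0, 0, 0]]' --gripper '[-0.2, -0.2, -0.2, -0.2, 0.3, 1]' --force 40

```text
t: 26.08
eef_pos: [0.4723, -0.1735, 0.0104]
orientation: [[-0.001, -1.0, 0.002], [-1.0, 0.001, -0.0], [0.0, -0.002, -1.0]]
wrist_force: [-0.1, 0.4, -0.7]
gripper_width: 0.0152
```

Emit:
apply_moves --linear '[[0, 0, 0], [0, 0, 0], [0, 0, 0]]' --rotation '[[0, 0, 0], [0, 0, 0], [0, 0, 0]]' --gripper '[1, 1, 1]'

```text
t: 26.45
eef_pos: [0.4723, -0.1736, 0.0105]
orientation: [[-0.001, -1.0, 0.002], [-1.0, 0.001, -0.0], [0.0, -0.002, -1.0]]
wrist_force: [-0.3, 0.9, 6.3]
gripper_width: 0.0109
```

Emit:
apply_moves --linear '[[0, 0, -0.02], [0, 0, -0.04], [0, 0, -0.05], [0, 0, -0.05], [0, 0, 0], [0, 0, 0], [0, 0, 0]]' --rotation '[[0, 0, 0], [0, 0, 0], [0, 0, 0], [0, 0, 0], [0, 0, -9.2], [0, 0, -9.3], [0, 0, 0]]' --gripper '[1, 1, 1, 1, 1, 1, 1]'

```text
t: 27.32
eef_pos: [0.4712, -0.1734, 0.1694]
orientation: [[0.314, -0.949, -0.0], [-0.949, -0.314, 0.0], [-0.0, 0.0, -1.0]]
wrist_force: [0.5, 0.9, -0.6]
gripper_width: 0.0107
```

```bash
python3 - <<'E'
from go import *
go([.536,.2308,.17],-71.5)
S=viewer.read_camera("side")
crop(S["img"],260,100,160,160,4,"pics/s18.png")
E
```

```text
t 27.32 pos [ 0.4712 -0.1734  0.1694] yaw -71.69 tilt 0.03 F [ 0.5  0.9 -0.6] w 0.0107
lin mm [-363.4 -188.5   -0.5]
rot z -0.18624110335093746
```

View pics/s18.png

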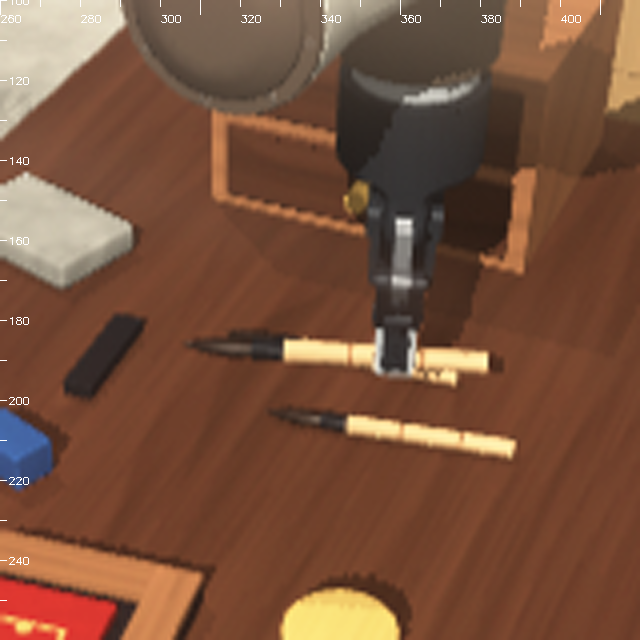

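The gripper holds brush A at side pixel (355,187), about a third of the way from the handle end. I'll carry it to the rest.

Emit:
apply_moves --linear '[[-0.03, -0.0155, 0], [-0.048, -0.025, 0], [-0.05, -0.026, 0], [-0.05, -0.026, 0], [-0.05, -0.026, 0], [-0.05, -0.026, 0], [-0.05, -0.026, 0], [-0.035, -0.018, 0]]' --rotation '[[0, 0, -0.2], [0, 0, 0], [0, 0, 0], [0, 0, 0], [0, 0, 0], [0, 0, 0], [0, 0, 0], [0, 0, 0]]' --gripper '[1, 1, 1, 1, 1, 1, 1, 1]'

```text
t: 28.38
eef_pos: [0.5343, 0.233, 0.169]
orientation: [[0.318, -0.948, -0.0], [-0.948, -0.318, -0.0], [0.0, 0.001, -1.0]]
wrist_force: [0.3, -1.2, -0.2]
gripper_width: 0.0109
```

Emit:
apply_moves --linear '[[0, 0, 0.02], [0, 0, 0.03], [0, 0, 0.02], [0, 0, 0], [0, 0, 0]]' --rotation '[[0, 0, 0], [0, 0, 0], [0, 0, 0], [0, 0, 0], [0, 0, 0]]' --gripper '[1, 1, 1, 1, 1]'

```text
t: 29.0
eef_pos: [0.5349, 0.2309, 0.1003]
orientation: [[0.319, -0.948, 0.001], [-0.948, -0.319, 0.0], [-0.0, -0.001, -1.0]]
wrist_force: [0.2, -0.9, -0.8]
gripper_width: 0.0103
```

```bash
python3 - <<'E'
from go import *
go([.536,.2308,.1],-71.5)
S=viewer.read_camera("side");T=viewer.read_camera("top")
crop(S["img"],130,290,160,160,4,"pics/s19.png")
crop(T["img"],110,170,150,110,5,"pics/t19.png")
go([.536,.2308,.1],-71.5)
E
```

```text
t 29.0 pos [0.5349 0.2309 0.1003] yaw -71.41 tilt 0.06 F [ 0.2 -0.9 -0.8] w 0.0103
lin mm [ 0.5 -1.   0.3]
rot z 0.09342798712731337
t 29.1 pos [0.535  0.2311 0.1008] yaw -71.4 tilt 0.13 F [ 0.5 -0.4 -0.9] w 0.0106
lin mm [ 0.5 -0.8  0.8]
rot z 0.10423295603862925
```

View pics/s19.png

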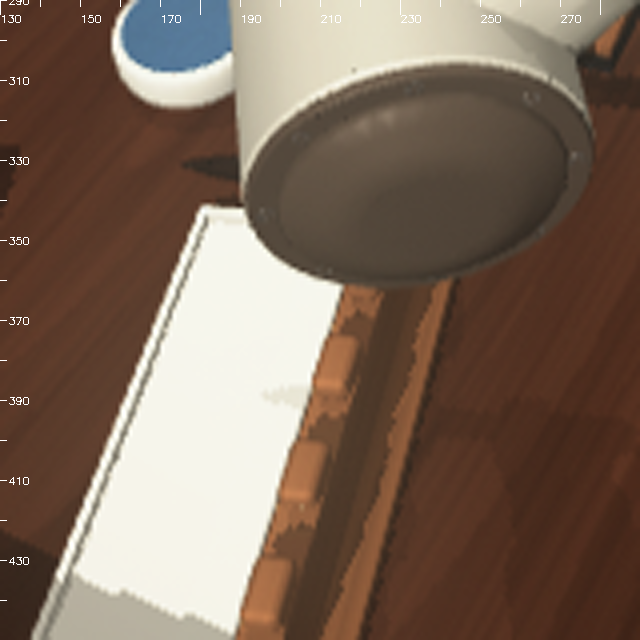

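View pics/t19.png

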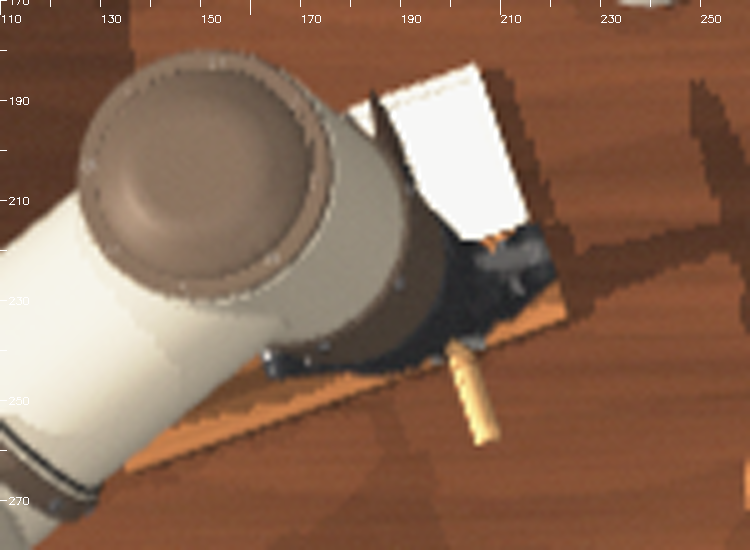

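```bash
python3 - <<'E'
from go import *
T=viewer.read_camera("top")
z=sensors.sense()["eef_pos"][2]-.0045
a=p2w(T,185,188.4,z);b=p2w(T,207.1,258.2,z);m=(a+b)/2;e=a-b
th=np.radians(18.58);R=np.array([[np.cos(th),-np.sin(th)],[np.sin(th),np.cos(th)]])
print(a,b,m,np.linalg.norm(e),np.degrees(np.arctan2(e[1],e[0])))
for P in((.546,.3082),(.5439,.3085)): print("in rest",R.T@(m[:2]-P))
# check rest top pegs: T image peg positions from initial crop
C=lambda u,v:((u+.5)/6-.5+110,(v+.5)/6-.5+170)
for uv in((118,481),(237,438),(358,394),(477,351),(597,310)):   # peg centres top face
    w=p2w(T,*C(*uv),.069); print("peg",w[:2], R.T@(w[:2]-[.546,.3082]))
E
```

```text
[0.64687525 0.26593067 0.09622635] [0.48677718 0.2151024  0.09622635] [0.56682622 0.24051654 0.09622635] 0.16797293952629155 17.6137110688607
in rest [-0.00182513 -0.07079161]
in rest [ 6.98275099e-05 -7.17450889e-02]
peg [0.51397493 0.39889444] [-0.00145809  0.09617151]
peg [0.52929375 0.35390813] [-0.00127161  0.0486489 ]
peg [0.54502156 0.30803617] [-0.00097965  0.00015647]
peg [0.56042871 0.26279092] [-0.00079195 -0.04763974]
peg [0.57509405 0.21703082] [-0.00147144 -0.0956876 ]
```

Emit:
apply_moves --linear '[[0.0005, 0, 0.015], [0, 0, 0.012], [0, 0, 0.005], [0, 0, 0.002], [0, 0, 0], [0, 0, 0]]' --rotation '[[0, 0, 0], [0, 0, 0], [0, 0, 0], [0, 0, 0], [0, 0, 0], [0, 0, 0]]' --gripper '[1, 1, 1, 1, 1, 1]'

```text
t: 29.9
eef_pos: [0.535, 0.2305, 0.0658]
orientation: [[0.32, -0.948, 0.001], [-0.948, -0.32, 0.001], [-0.0, -0.001, -1.0]]
wrist_force: [0.7, 0.1, 0.3]
gripper_width: 0.0107
```

```bash
python3 - <<'E'
from go import *
go([.536,.2308,.0655],-71.5)
E
```

```text
t 29.9 pos [0.535  0.2305 0.0658] yaw -71.36 tilt 0.08 F [0.7 0.1 0.3] w 0.0107
lin mm [ 0.1 -1.1  0.3]
rot z 0.1381967180198842
```

Emit:
apply_moves --linear '[[0, 0, 0.0006], [0, 0, 0], [0, 0, 0], [0, 0, 0], [0, 0, 0], [0, 0, 0]]' --rotation '[[0, 0, 0], [0, 0, 0], [0, 0, 0], [0, 0, 0], [0, 0, 0], [0, 0, 0]]' --gripper '[1, 1, 0.6, 0.4, 0.2, 0.2]'

```text
t: 30.65
eef_pos: [0.5345, 0.2302, 0.0649]
orientation: [[0.319, -0.948, -0.0], [-0.948, -0.319, -0.0], [-0.0, 0.0, -1.0]]
wrist_force: [0.2, 0.2, 0.1]
gripper_width: 0.0339
```

Emit:
apply_moves --linear '[[0, 0, 0], [0, 0, -0.015], [0, 0, -0.03], [0, 0, -0.05], [0, 0, 0]]' --rotation '[[0, 0, 0], [0, 0, 0], [0, 0, 0], [0, 0, 0], [0, 0, 0]]' --gripper '[0.2, 0.2, 0.2, 0.2, 0.2]'

```text
t: 31.28
eef_pos: [0.5372, 0.2318, 0.166]
orientation: [[0.32, -0.947, 0.01], [-0.947, -0.32, 0.006], [-0.003, -0.011, -1.0]]
wrist_force: [-0.5, -0.1, 0.2]
gripper_width: 0.034
```

Emit:
apply_moves --linear '[[0.03, 0, 0], [0.05, 0, 0], [0.05, 0, 0], [0.05, 0, 0], [0.05, 0, 0], [0.05, 0, 0], [0.05, 0, 0], [0.05, 0, 0]]' --rotation '[[0, 0, 0], [0, 0, 0], [0, 0, 0], [0, 0, 0], [0, 0, 0], [0, 0, 0], [0, 0, 0], [0, 0, 0]]' --gripper '[0.2, 0, -0.2, -0.2, -0.2, -0.2, -0.2, -0.2]'

```text
t: 32.28
eef_pos: [0.6562, -0.1315, 0.1602]
orientation: [[0.32, -0.948, -0.0], [-0.948, -0.32, 0.0], [-0.0, -0.0, -1.0]]
wrist_force: [0.3, 1.0, 0.1]
gripper_width: 0.0513
```

```bash
python3 - <<'E'
from go import *
go()
S=viewer.read_camera("side");T=viewer.read_camera("top")
cv2.imwrite("pics/s20.png",S["img"][:,:,::-1])
cv2.imwrite("pics/t20.png",T["img"][:,:,::-1])
crop(T["img"],110,170,150,110,5,"pics/t20c.png")
E
```

```text
t 32.27 pos [ 0.6562 -0.1315  0.1602] yaw -71.36 tilt 0.0 F [0.3 1.  0.1] w 0.0513
```

View pics/s20.png

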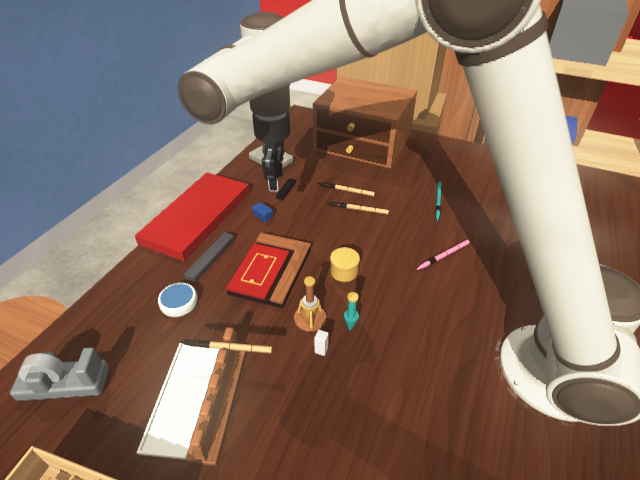

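View pics/t20.png

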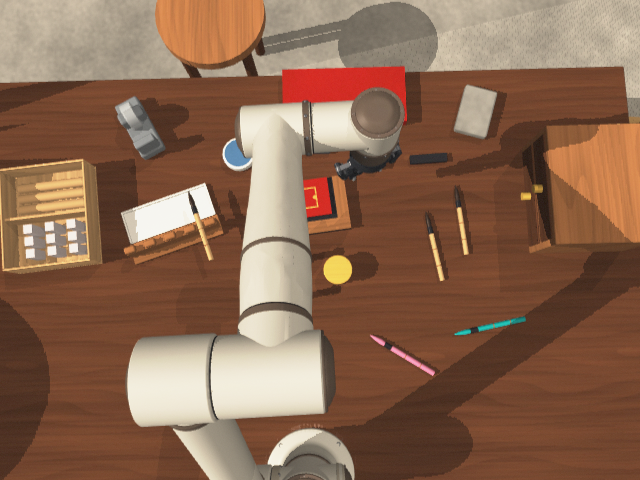

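View pics/t20c.png

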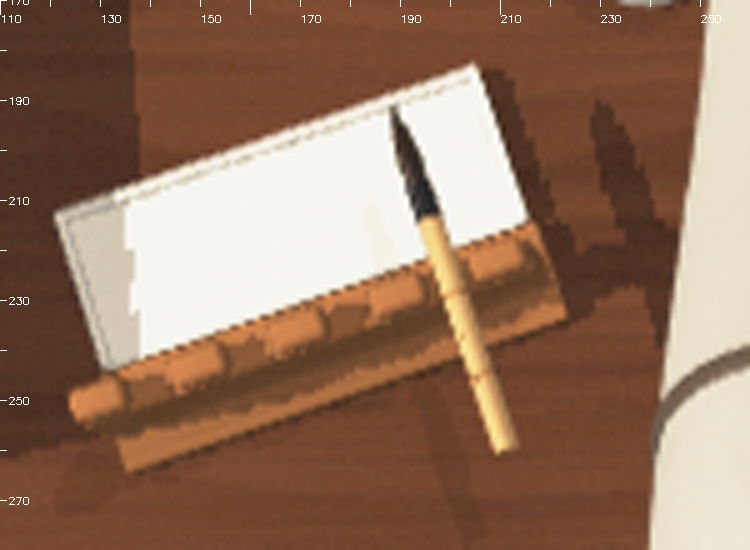

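```bash
python3 - <<'E'
from go import *
S=viewer.read_camera("side");T=viewer.read_camera("top")
crop(S["img"],310,170,90,55,8,"pics/s21.png")
crop(T["img"],410,175,70,110,5,"pics/t21.png")
a=p2w(T,188.3,191,.061);b=p2w(T,210.9,260,.061);m=(a+b)/2
th=np.radians(18.58);R=np.array([[np.cos(th),-np.sin(th)],[np.sin(th),np.cos(th)]])
print("A in rest(T)",R.T@(m[:2]-[.546,.3082]),np.linalg.norm(a-b),np.degrees(np.arctan2((a-b)[1],(a-b)[0])))
E
```

```text
A in rest(T) [-0.00065407 -0.07082632] 0.17113382890295079 18.126917754655757
```

View pics/s21.png

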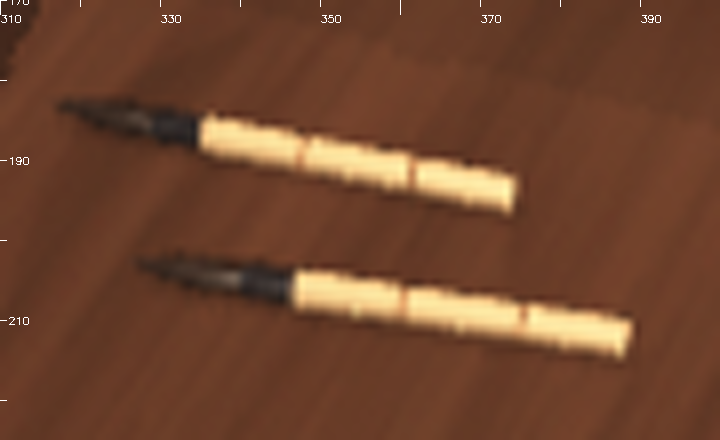

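View pics/t21.png

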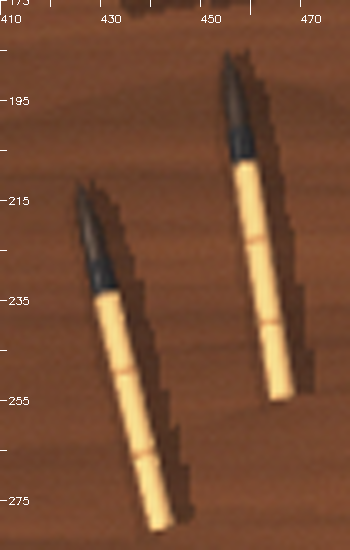

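```bash
python3 - <<'E'
from go import *
S=viewer.read_camera("side");T=viewer.read_camera("top")
for n,c,p,q in(("B S",S,(327.1,203),(388.7,212.1)),("C S",S,(317.1,183),(374.4,194.1)),("B T",T,(410+79/5,175+183/5),(410+160/5,175+528/5)),("C T",T,(410+228/5,175+54/5),(410+282/5,175+398/5))):
    a=p2w(c,*p,.006);b=p2w(c,*q,.007);print(n,((a+b)/2)[:2],np.linalg.norm(a-b),np.degrees(np.arctan2((a-b)[1],(a-b)[0])))
E
```

```text
B S [ 0.51090387 -0.3038824 ] 0.16782690291045743 10.446477351647616
C S [ 0.57300472 -0.37106714] 0.16869376166326394 5.581076944805877
B T [ 0.51331119 -0.30525932] 0.16928802367717943 10.146603306953493
C T [ 0.57412457 -0.37322079] 0.16866929739094128 5.409039072547247
```

```bash
python3 - <<'E'
from go import *
go([.4805,-.3095,.0105],-79.8)
E
```

```text
t 32.58 pos [ 0.6556 -0.1292  0.16  ] yaw -71.34 tilt 0.03 F [-0.2  0.4  0.1] w 0.051
lin mm [114.9 223.5 149.5]
rot z 8.463234990199567
```

Emit:
apply_moves --linear '[[0.023, 0.0447, 0], [0.023, 0.0447, 0], [0.023, 0.0447, 0], [0.023, 0.0447, 0], [0.023, 0.0447, 0], [0, 0, 0], [0, 0, 0.04], [0, 0, 0.05]]' --rotation '[[0, 0, 0], [0, 0, 0], [0, 0, 0], [0, 0, 0], [0, 0, 0], [0, 0, 8.5], [0, 0, 0], [0, 0, 0]]' --gripper '[-0.2, -0.2, -0.2, -0.2, -0.2, -0.2, -0.2, -0.2]'

```text
t: 33.58
eef_pos: [0.4823, -0.3095, 0.071]
orientation: [[0.178, -0.984, 0.005], [-0.984, -0.178, -0.002], [0.002, -0.004, -1.0]]
wrist_force: [0.2, -0.7, 0.1]
gripper_width: 0.0511
```

Emit:
apply_moves --linear '[[0, 0, 0], [0, 0, 0]]' --rotation '[[0, 0, 0], [0, 0, 0]]' --gripper '[-0.2, -0.2]'

```text
t: 33.83
eef_pos: [0.4824, -0.3101, 0.0719]
orientation: [[0.178, -0.984, 0.002], [-0.984, -0.178, -0.002], [0.002, -0.002, -1.0]]
wrist_force: [-0.3, 0.1, -0.0]
gripper_width: 0.0515
```

```bash
python3 - <<'E'
from go import *
go([.4805,-.3095,.0105],-79.8)
S=viewer.read_camera("side");T=viewer.read_camera("top")
crop(S["img"],310,150,110,90,6,"pics/s22.png")
E
```

```text
t 33.83 pos [ 0.4824 -0.3101  0.0719] yaw -79.74 tilt 0.16 F [-0.3  0.1 -0. ] w 0.0515
lin mm [-1.1  1.9 61.4]
rot z 0.059033171841349485
```

View pics/s22.png

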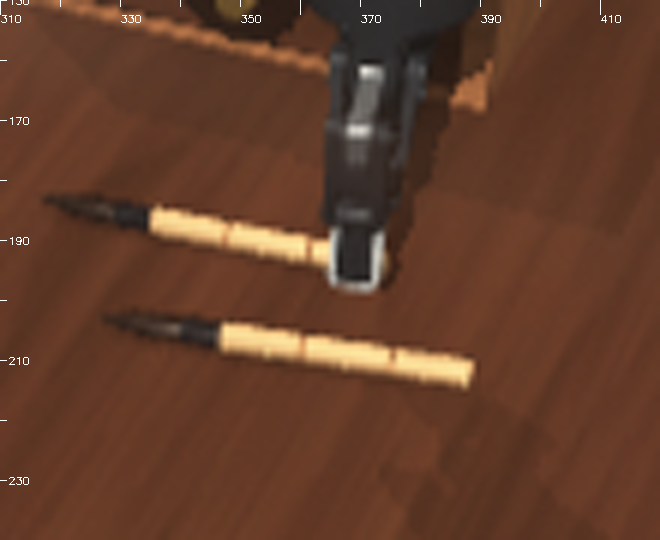

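Emit:
apply_moves --linear '[[-0.001, 0.0018, 0.02], [0, 0, 0.02], [0, 0, 0.013], [0, 0, 0.0083], [0, 0, 0], [0, 0, 0], [0, 0, 0]]' --rotation '[[0, 0, 0], [0, 0, 0], [0, 0, 0], [0, 0, 0], [0, 0, 0], [0, 0, 0], [0, 0, 0]]' --gripper '[-0.2, -0.2, -0.2, -0.2, -0.2, 0.3, 1]'

```text
t: 34.8
eef_pos: [0.4794, -0.3097, 0.0093]
orientation: [[0.176, -0.984, 0.001], [-0.984, -0.176, -0.0], [0.001, -0.001, -1.0]]
wrist_force: [-0.4, -0.1, 0.2]
gripper_width: 0.0152
```

Emit:
apply_moves --linear '[[0, 0, 0], [0, 0, 0], [0, 0, 0], [0, 0, -0.02], [0, 0, -0.04], [0, 0, -0.05], [0, 0, -0.05], [0, 0, 0]]' --rotation '[[0, 0, 0], [0, 0, 0], [0, 0, 0], [0, 0, 0], [0, 0, 0], [0, 0, 0], [0, 0, 0], [0, 0, 0]]' --gripper '[1, 1, 1, 1, 1, 1, 1, 1]'

```text
t: 35.8
eef_pos: [0.4811, -0.3105, 0.173]
orientation: [[0.176, -0.984, 0.009], [-0.984, -0.176, -0.003], [0.005, -0.008, -1.0]]
wrist_force: [0.3, -0.3, -0.5]
gripper_width: 0.0105
```

```bash
python3 - <<'E'
from go import *
go([.5207,.2764,.17],-71.5)
S=viewer.read_camera("side")
crop(S["img"],280,80,130,150,4,"pics/s23.png")
E
```

```text
t 35.8 pos [ 0.4811 -0.3105  0.173 ] yaw -79.85 tilt 0.53 F [ 0.3 -0.3 -0.5] w 0.0105
lin mm [-570.7 -142.4    1.4]
rot z -8.345852549262133
```

View pics/s23.png

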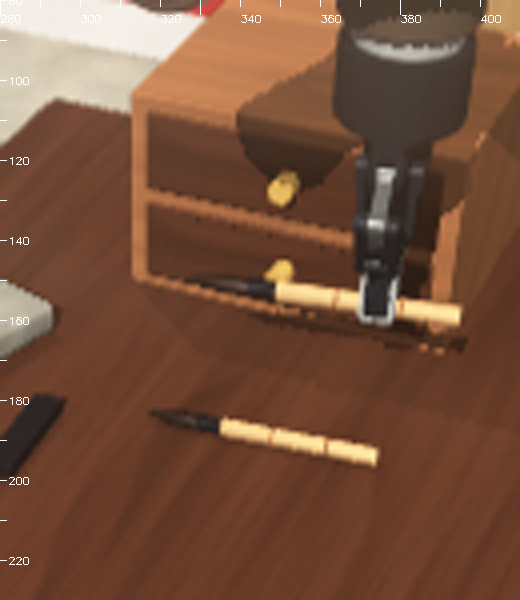

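Brush B is held at side pixel (374,154), and only brush C is left on the table. I'll carry B to the second groove.

Emit:
apply_moves --linear '[[0, 0, 0], [-0.03, -0.012, 0], [-0.05, -0.0206, 0], [-0.05, -0.0206, 0], [-0.05, -0.0206, 0], [-0.05, -0.0206, 0], [-0.05, -0.0206, 0], [-0.05, -0.0206, 0]]' --rotation '[[0, 0, -8.35], [0, 0, 0], [0, 0, 0], [0, 0, 0], [0, 0, 0], [0, 0, 0], [0, 0, 0], [0, 0, 0]]' --gripper '[1, 1, 1, 1, 1, 1, 1, 1]'

```text
t: 36.85
eef_pos: [0.5015, 0.0477, 0.1667]
orientation: [[0.317, -0.949, -0.004], [-0.949, -0.317, -0.001], [-0.0, 0.004, -1.0]]
wrist_force: [1.1, -0.0, -0.5]
gripper_width: 0.0105
```

Emit:
apply_moves --linear '[[-0.05, -0.0206, 0], [-0.05, -0.0206, 0], [-0.05, -0.0206, 0], [-0.05, -0.0206, 0], [0, 0, 0], [0, 0, 0]]' --rotation '[[0, 0, 0], [0, 0, 0], [0, 0, 0], [0, 0, 0], [0, 0, 0], [0, 0, 0]]' --gripper '[1, 1, 1, 1, 1, 1]'

```text
t: 37.6
eef_pos: [0.5165, 0.2614, 0.1666]
orientation: [[0.317, -0.948, -0.004], [-0.948, -0.317, -0.003], [0.001, 0.004, -1.0]]
wrist_force: [-0.2, 0.1, -0.6]
gripper_width: 0.0105
```

```bash
python3 - <<'E'
from go import *
go([.5207,.2764,.095],-71.5)
E
```

```text
t 37.6 pos [0.5165 0.2614 0.1666] yaw -71.52 tilt 0.26 F [-0.2  0.1 -0.6] w 0.0105
lin mm [-13.   -9.   71.5]
rot z -0.015723136471734733
```

Emit:
apply_moves --linear '[[-0.013, -0.009, 0.01], [0, 0, 0.03], [0, 0, 0.027], [0, 0, 0], [0, 0, 0]]' --rotation '[[0, 0, 0], [0, 0, 0], [0, 0, 0], [0, 0, 0], [0, 0, 0]]' --gripper '[1, 1, 1, 1, 1]'

```text
t: 38.22
eef_pos: [0.5228, 0.2774, 0.1024]
orientation: [[0.317, -0.949, 0.001], [-0.949, -0.317, 0.0], [-0.0, -0.001, -1.0]]
wrist_force: [0.5, -1.0, 0.6]
gripper_width: 0.0108
```

```bash
python3 - <<'E'
from go import *
T=viewer.read_camera("top")
crop(T["img"],110,170,150,110,5,"pics/t24.png")
go([.5207,.2764,.095],-71.5)
E
```

```text
t 38.27 pos [0.523  0.2777 0.1029] yaw -71.53 tilt 0.13 F [ 0.  -0.4 -0.2] w 0.0108
lin mm [0.5 2.6 7.9]
rot z -0.029097648705089796
```

View pics/t24.png

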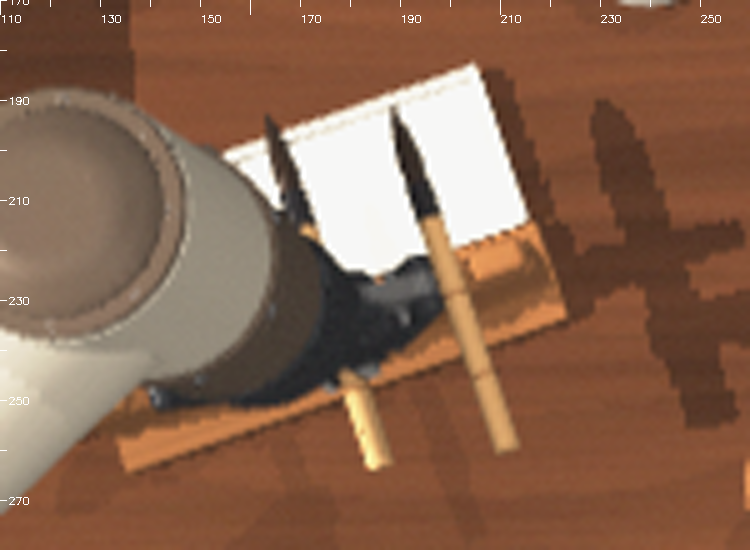

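```bash
python3 - <<'E'
from go import *
T=viewer.read_camera("top")
z=sensors.sense()["eef_pos"][2]-.0035
a=p2w(T,163.7,193.4,z);b=p2w(T,185.3,263.0,z);m=(a+b)/2
th=np.radians(18.58);R=np.array([[np.cos(th),-np.sin(th)],[np.sin(th),np.cos(th)]])
print("B in rest(T)",R.T@(m[:2]-[.546,.3082]),np.linalg.norm(a-b),np.degrees(np.arctan2((a-b)[1],(a-b)[0])))
go([.5207,.2764,.095],-71.5)
E
```

```text
B in rest(T) [ 0.00333523 -0.0226201 ] 0.16667133248017987 17.59589631607215
t 38.33 pos [0.5229 0.2777 0.1031] yaw -71.53 tilt 0.15 F [-0.7  0.1 -0. ] w 0.011
lin mm [0.6 2.6 8.1]
rot z -0.025712825690362706
```

Emit:
apply_moves --linear '[[0.0008, 0.004, 0.01], [0, 0, 0.014], [0, 0, 0.009], [0, 0, 0.004], [0, 0, 0.001], [0, 0, 0], [0, 0, 0]]' --rotation '[[0, 0, 0], [0, 0, 0], [0, 0, 0], [0, 0, 0], [0, 0, 0], [0, 0, 0], [0, 0, 0]]' --gripper '[1, 1, 1, 1, 1, 1, 1]'

```text
t: 39.2
eef_pos: [0.5183, 0.275, 0.0642]
orientation: [[0.317, -0.948, -0.0], [-0.948, -0.317, -0.001], [0.0, 0.001, -1.0]]
wrist_force: [-3.2, -1.8, 4.8]
gripper_width: 0.0108
```

```bash
python3 - <<'E'
from go import *
go([.5207,.2764,.0643],-71.5)
E
```

```text
t 39.2 pos [0.5183 0.275  0.0642] yaw -71.51 tilt 0.04 F [-3.2 -1.8  4.8] w 0.0108
lin mm [-0.5 -2.7 -0.1]
rot z -0.008713589500757735
```

Emit:
apply_moves --linear '[[0, 0, -0.0005], [0, 0, 0], [0, 0, 0], [0, 0, 0], [0, 0, 0], [0, 0, 0]]' --rotation '[[0, 0, 0], [0, 0, 0], [0, 0, 0], [0, 0, 0], [0, 0, 0], [0, 0, 0]]' --gripper '[1, 1, 0.6, 0.4, 0.2, 0.2]'

```text
t: 39.95
eef_pos: [0.5186, 0.2753, 0.0641]
orientation: [[0.317, -0.948, 0.0], [-0.948, -0.317, 0.0], [-0.0, -0.0, -1.0]]
wrist_force: [-0.5, 0.6, 0.3]
gripper_width: 0.0341
```

Emit:
apply_moves --linear '[[0, 0, 0], [0, 0, -0.015], [0, 0, -0.03], [0, 0, -0.05], [0, 0, 0]]' --rotation '[[0, 0, 0], [0, 0, 0], [0, 0, 0], [0, 0, 0], [0, 0, 0]]' --gripper '[0.2, 0.2, 0.2, 0.2, 0.2]'

```text
t: 40.58
eef_pos: [0.5211, 0.2772, 0.1652]
orientation: [[0.318, -0.948, 0.009], [-0.948, -0.318, 0.007], [-0.004, -0.011, -1.0]]
wrist_force: [-0.5, 0.2, -0.7]
gripper_width: 0.0339
```

Emit:
apply_moves --linear '[[0.03, 0, 0], [0.05, 0.01, 0], [0.05, 0.01, 0], [0.05, 0.01, 0], [0.05, 0.01, 0], [0.05, 0.01, 0], [0.05, 0.01, 0], [0.05, 0.01, 0]]' --rotation '[[0, 0, 0], [0, 0, 0], [0, 0, 0], [0, 0, 0], [0, 0, 0], [0, 0, 0], [0, 0, 0], [0, 0, 0]]' --gripper '[0.2, 0, -0.2, -0.2, -0.2, -0.2, -0.2, -0.2]'

```text
t: 41.58
eef_pos: [0.5726, -0.1089, 0.1596]
orientation: [[0.317, -0.948, 0.0], [-0.948, -0.317, 0.0], [0.0, -0.0, -1.0]]
wrist_force: [0.3, -0.3, -0.1]
gripper_width: 0.0511
```

```bash
python3 - <<'E'
from go import *
S=viewer.read_camera("side");T=viewer.read_camera("top")
crop(S["img"],130,310,160,150,4,"pics/s25.png")
cv2.imwrite("pics/t25.png",T["img"][:,:,::-1])
crop(T["img"],110,170,150,110,5,"pics/t25c.png")
crop(T["img"],410,175,90,110,5,"pics/t25d.png")
crop(S["img"],310,170,90,55,8,"pics/s25d.png")
# C: tool yaw -84.5
d=np.array([np.cos(np.radians(5.5)),np.sin(np.radians(5.5))]); g=np.array([.572,-.372])-.031*d; print(g)
go([*g,.0105],-84.5)
E
```

```text
[ 0.54114272 -0.37497122]
t 41.67 pos [ 0.5725 -0.1113  0.1592] yaw -71.83 tilt 0.03 F [-0.6 -0.1  0. ] w 0.051
lin mm [240.7 111.9 148.8]
rot z 12.668257344775895
```

View pics/s25.png

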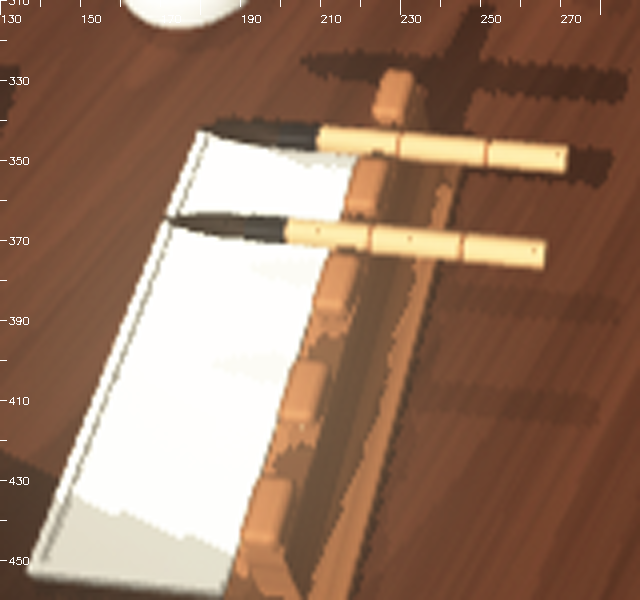

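View pics/t25c.png

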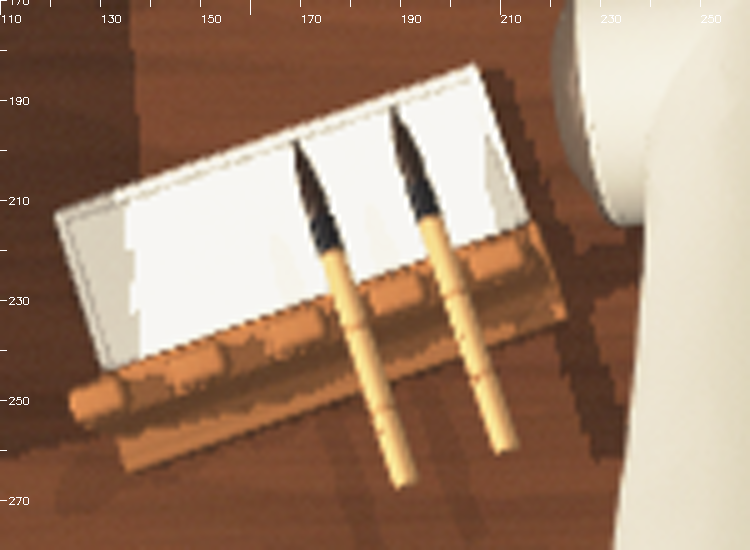

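View pics/s25d.png

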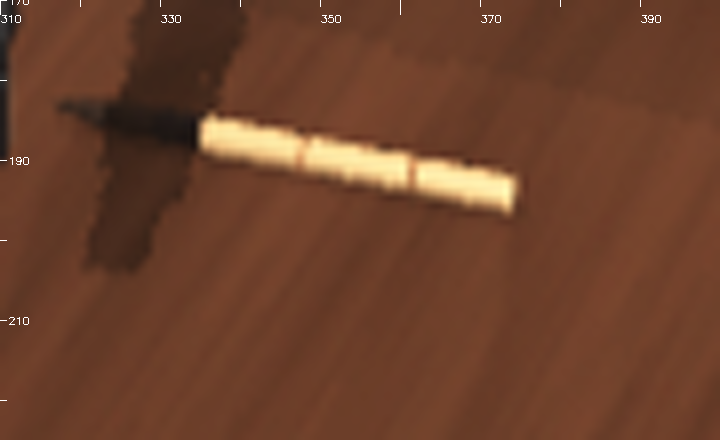

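View pics/t25.png

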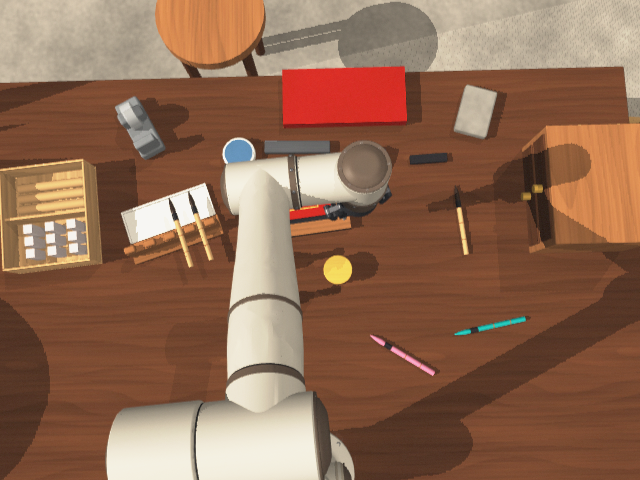

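```bash
python3 - <<'E'
from go import *
S=viewer.read_camera("side");T=viewer.read_camera("top")
th=np.radians(18.58);R=np.array([[np.cos(th),-np.sin(th)],[np.sin(th),np.cos(th)]])
for n,c,o,p,q in(("A T",T,[.546,.3082],(188.3,191),(210.9,260)),("B T",T,[.546,.3082],(110+295/5,170+140/5),(110+403/5,170+485/5)),("A S",S,[.5425,.3089],(130+200/4,310+131/4),(130+567/4,310+158/4)),("B S",S,[.5425,.3089],(130+166/4,310+220/4),(130+545/4,310+254/4))):
    a=p2w(c,*p,.061);b=p2w(c,*q,.061);m=(a+b)/2
    print(n,R.T@(m[:2]-o),np.linalg.norm(a-b),np.degrees(np.arctan2((a-b)[1],(a-b)[0])))
E
```

```text
A T [-0.00065407 -0.07082632] 0.17113382890295079 18.126917754655757
B T [-0.0005026  -0.02286705] 0.170123975114051 17.681137802653453
A S [-0.00048023 -0.07115735] 0.1686282520304923 19.363033623509395
B S [-0.00019461 -0.02382686] 0.16738106034589106 18.545444902927677
```

Brushes A and B lie level in their grooves: both views put their middles within 1 mm of the ridge's centre line, about 24 and 71 mm along it. Brush C is unchanged at (461,221), so I'll fetch it.

Emit:
apply_moves --linear '[[0.03, 0.014, 0], [0.042, 0.0196, 0], [0.042, 0.0196, 0], [0.042, 0.0196, 0], [0.042, 0.0196, 0], [0.0427, 0.0195, 0], [0, 0, 0], [0, 0, 0]]' --rotation '[[0, 0, 0], [0, 0, 0], [0, 0, 0], [0, 0, 0], [0, 0, 0], [0, 0, 0], [0, 0, 6.3], [0, 0, 6.3]]' --gripper '[-0.2, -0.2, -0.2, -0.2, -0.2, -0.2, -0.2, -0.2]'

```text
t: 42.78
eef_pos: [0.543, -0.3703, 0.159]
orientation: [[0.099, -0.995, -0.0], [-0.995, -0.099, 0.0], [-0.0, 0.0, -1.0]]
wrist_force: [-0.2, 1.6, 0.7]
gripper_width: 0.0513
```

Emit:
apply_moves --linear '[[0, 0, 0.04], [0, 0, 0.045], [0, 0, 0], [0, 0, 0]]' --rotation '[[0, 0, 0], [0, 0, 0], [0, 0, 0], [0, 0, 0]]' --gripper '[-0.2, -0.2, -0.2, -0.2]'

```text
t: 43.28
eef_pos: [0.5443, -0.3709, 0.076]
orientation: [[0.104, -0.995, 0.002], [-0.995, -0.104, -0.002], [0.002, -0.002, -1.0]]
wrist_force: [-0.3, -0.8, -0.3]
gripper_width: 0.0515
```

```bash
python3 - <<'E'
from go import *
go([.5411,-.375,.0105],-84.5)
S=viewer.read_camera("side")
crop(S["img"],300,130,110,90,6,"pics/s26.png")
E
```

```text
t 43.27 pos [ 0.5443 -0.3709  0.076 ] yaw -84.0 tilt 0.15 F [-0.3 -0.8 -0.3] w 0.0515
lin mm [ 3.6  3.7 65.5]
rot z 0.4950361533491332
```

View pics/s26.png

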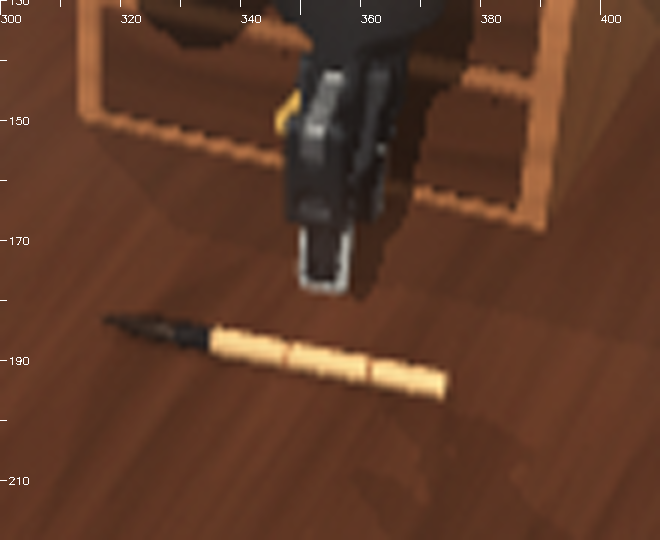

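Emit:
apply_moves --linear '[[0.0036, 0.0037, 0.02], [0, 0, 0.02], [0, 0, 0.015], [0, 0, 0.0105], [0, 0, 0], [0, 0, 0], [0, 0, 0]]' --rotation '[[0, 0, 0.5], [0, 0, 0], [0, 0, 0], [0, 0, 0], [0, 0, 0], [0, 0, 0], [0, 0, 0]]' --gripper '[-0.2, -0.2, -0.2, -0.2, -0.2, 0.3, 1]'

```text
t: 44.2
eef_pos: [0.54, -0.3752, 0.0095]
orientation: [[0.094, -0.996, 0.001], [-0.996, -0.094, -0.001], [0.001, -0.001, -1.0]]
wrist_force: [-0.2, 0.3, -1.0]
gripper_width: 0.016
```

Emit:
apply_moves --linear '[[0, 0, 0], [0, 0, 0], [0, 0, 0], [0, 0, -0.02], [0, 0, -0.04], [0, 0, -0.05], [0, 0, -0.05], [0, 0, 0]]' --rotation '[[0, 0, 0], [0, 0, 0], [0, 0, 0], [0, 0, 0], [0, 0, 0], [0, 0, 0], [0, 0, 0], [0, 0, 0]]' --gripper '[1, 1, 1, 1, 1, 1, 1, 1]'

```text
t: 45.2
eef_pos: [0.5416, -0.3762, 0.1737]
orientation: [[0.094, -0.996, 0.009], [-0.996, -0.094, -0.004], [0.005, -0.008, -1.0]]
wrist_force: [0.7, 0.2, -0.9]
gripper_width: 0.0107
```

Emit:
apply_moves --linear '[[0, 0, 0], [0, 0, 0], [0, 0, 0]]' --rotation '[[0, 0, -6.5], [0, 0, -6.5], [0, 0, 0]]' --gripper '[1, 1, 1]'

```text
t: 45.58
eef_pos: [0.5388, -0.3746, 0.1671]
orientation: [[0.314, -0.949, -0.002], [-0.949, -0.314, 0.002], [-0.002, 0.002, -1.0]]
wrist_force: [-0.6, -0.2, -1.6]
gripper_width: 0.0106
```

```bash
python3 - <<'E'
from go import *
go([.5035,.3210,.17],-71.5)
S=viewer.read_camera("side")
crop(S["img"],260,60,160,150,4,"pics/s27.png")
E
```

```text
t 45.58 pos [ 0.5388 -0.3746  0.1671] yaw -71.71 tilt 0.16 F [-0.6 -0.2 -1.6] w 0.0106
lin mm [-671.5 -184.8   -1.8]
rot z -0.21348448184716062
```

View pics/s27.png

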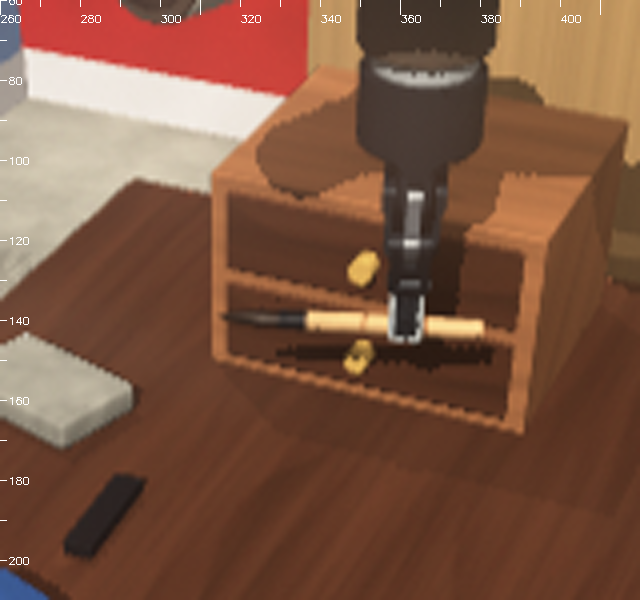

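Brush C is held at side pixel (356,140). I'll carry it to the third groove.

Emit:
apply_moves --linear '[[-0.03, -0.0083, 0], [-0.05, -0.0137, 0], [-0.05, -0.0137, 0], [-0.05, -0.0137, 0], [-0.05, -0.0137, 0], [-0.05, -0.0137, 0], [-0.05, -0.0137, 0], [-0.05, -0.0137, 0]]' --rotation '[[0, 0, -0.2], [0, 0, 0], [0, 0, 0], [0, 0, 0], [0, 0, 0], [0, 0, 0], [0, 0, 0], [0, 0, 0]]' --gripper '[1, 1, 1, 1, 1, 1, 1, 1]'

```text
t: 46.62
eef_pos: [0.5168, 0.02, 0.1684]
orientation: [[0.317, -0.948, -0.0], [-0.948, -0.317, -0.0], [-0.0, 0.0, -1.0]]
wrist_force: [0.5, 0.5, -0.6]
gripper_width: 0.0105
```

Emit:
apply_moves --linear '[[-0.05, -0.0137, 0], [-0.05, -0.0137, 0], [-0.05, -0.0137, 0], [-0.05, -0.0137, 0], [-0.05, -0.0137, 0], [-0.03, -0.0085, 0], [0, 0, 0], [0, 0, 0]]' --rotation '[[0, 0, 0], [0, 0, 0], [0, 0, 0], [0, 0, 0], [0, 0, 0], [0, 0, 0], [0, 0, 0], [0, 0, 0]]' --gripper '[1, 1, 1, 1, 1, 1, 1, 1]'

```text
t: 47.62
eef_pos: [0.5006, 0.3077, 0.1681]
orientation: [[0.318, -0.948, -0.001], [-0.948, -0.318, -0.001], [0.001, 0.002, -1.0]]
wrist_force: [0.7, -0.5, -0.2]
gripper_width: 0.0108
```

```bash
python3 - <<'E'
from go import *
go([.5035,.3210,.100],-71.5)
E
```

```text
t 47.62 pos [0.5006 0.3077 0.1681] yaw -71.48 tilt 0.09 F [ 0.7 -0.5 -0.2] w 0.0108
lin mm [-11.7  -7.1  68.1]
rot z 0.024003565232135315
```

Emit:
apply_moves --linear '[[-0.0117, -0.007, 0.01], [0, 0, 0.03], [0, 0, 0.028], [0, 0, 0], [0, 0, 0]]' --rotation '[[0, 0, 0], [0, 0, 0], [0, 0, 0], [0, 0, 0], [0, 0, 0]]' --gripper '[1, 1, 1, 1, 1]'

```text
t: 48.25
eef_pos: [0.5048, 0.3219, 0.1015]
orientation: [[0.318, -0.948, 0.001], [-0.948, -0.318, 0.001], [-0.0, -0.001, -1.0]]
wrist_force: [-0.3, -0.1, -0.1]
gripper_width: 0.0105
```

```bash
python3 - <<'E'
from go import *
T=viewer.read_camera("top")
crop(T["img"],100,170,150,110,5,"pics/t28.png")
go([.5035,.3210,.1],-71.5)
E
```

```text
t 48.3 pos [0.5048 0.3222 0.102 ] yaw -71.42 tilt 0.14 F [0.6 0.9 0.2] w 0.0109
lin mm [0.7 1.6 2. ]
rot z 0.07719317411994098
```

View pics/t28.png

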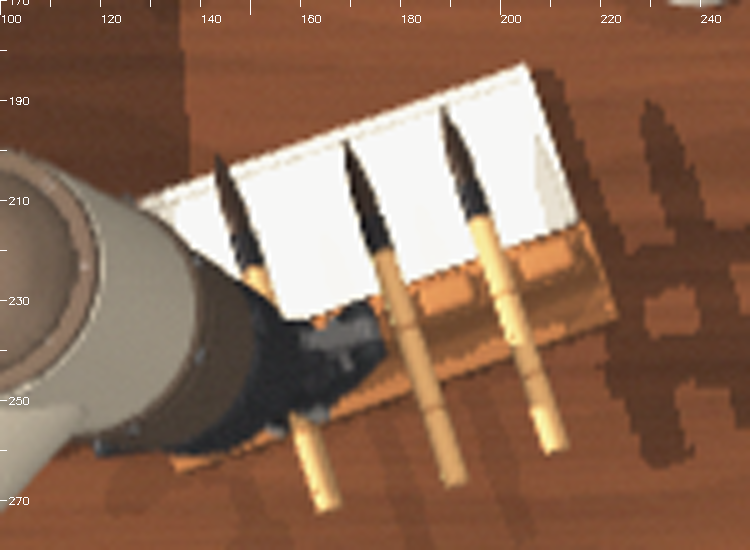

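```bash
python3 - <<'E'
from go import *
T=viewer.read_camera("top")
z=sensors.sense()["eef_pos"][2]-.0035
a=p2w(T,100+218/5,170+153/5,z);b=p2w(T,100+328/5,170+510/5,z);m=(a+b)/2
th=np.radians(18.58);R=np.array([[np.cos(th),-np.sin(th)],[np.sin(th),np.cos(th)]])
print("C in rest(T)",R.T@(m[:2]-[.546,.3082]),np.linalg.norm(a-b),np.degrees(np.arctan2((a-b)[1],(a-b)[0])))
E
```

```text
C in rest(T) [0.00146107 0.02500123] 0.17066418486170304 17.77391922602982
```

Emit:
apply_moves --linear '[[0.001, 0.002, 0.01], [0, 0, 0.014], [0, 0, 0.008], [0, 0, 0.004], [0, 0, 0.001], [0, 0, 0], [0, 0, 0]]' --rotation '[[0, 0, 0], [0, 0, 0], [0, 0, 0], [0, 0, 0], [0, 0, 0], [0, 0, 0], [0, 0, 0]]' --gripper '[1, 1, 1, 1, 1, 1, 1]'

```text
t: 49.22
eef_pos: [0.5019, 0.3196, 0.0643]
orientation: [[0.319, -0.948, -0.001], [-0.948, -0.319, -0.001], [0.001, 0.001, -1.0]]
wrist_force: [-2.9, -1.3, 5.2]
gripper_width: 0.0111
```

Emit:
apply_moves --linear '[[0, 0, -0.0005], [0, 0, 0], [0, 0, 0], [0, 0, 0], [0, 0, 0], [0, 0, 0]]' --rotation '[[0, 0, 0], [0, 0, 0], [0, 0, 0], [0, 0, 0], [0, 0, 0], [0, 0, 0]]' --gripper '[1, 1, 0.6, 0.4, 0.2, 0.2]'

```text
t: 49.98
eef_pos: [0.5024, 0.3201, 0.0641]
orientation: [[0.319, -0.948, -0.0], [-0.948, -0.319, -0.0], [0.0, 0.0, -1.0]]
wrist_force: [0.3, -0.2, 0.0]
gripper_width: 0.0343
```

Emit:
apply_moves --linear '[[0, 0, 0], [0, 0, -0.015], [0, 0, -0.03], [0, 0, -0.05], [0, 0, -0.04], [0, 0, 0]]' --rotation '[[0, 0, 0], [0, 0, 0], [0, 0, 0], [0, 0, 0], [0, 0, 0], [0, 0, 0]]' --gripper '[0.2, 0.2, 0.2, 0.2, 0.2, 0.2]'

```text
t: 50.72
eef_pos: [0.5042, 0.3216, 0.2049]
orientation: [[0.319, -0.948, 0.008], [-0.948, -0.319, 0.007], [-0.004, -0.01, -1.0]]
wrist_force: [0.4, -0.1, -0.1]
gripper_width: 0.0344
```

Emit:
apply_moves --linear '[[0.03, 0, 0], [0.05, 0, 0], [0.05, 0, 0], [0.05, 0, 0], [0.05, 0, 0], [0.05, 0, 0], [0.05, 0, 0], [0.03, 0, 0]]' --rotation '[[0, 0, 0], [0, 0, 0], [0, 0, 0], [0, 0, 0], [0, 0, 0], [0, 0, 0], [0, 0, 0], [0, 0, 0]]' --gripper '[0.2, 0.2, 0.2, 0.2, 0.2, 0.2, 0.2, 0.2]'

```text
t: 51.72
eef_pos: [0.6171, -0.0235, 0.199]
orientation: [[0.317, -0.948, -0.001], [-0.948, -0.317, -0.0], [-0.0, 0.001, -1.0]]
wrist_force: [-0.1, -0.1, -0.3]
gripper_width: 0.0342
```

```bash
python3 - <<'E'
from go import *
S=viewer.read_camera("side");T=viewer.read_camera("top")
go()
crop(S["img"],130,310,160,150,4,"pics/s29c.png")
cv2.imwrite("pics/s29.png",S["img"][:,:,::-1]);cv2.imwrite("pics/t29.png",T["img"][:,:,::-1])
crop(T["img"],100,170,150,110,5,"pics/t29c.png")
E
```

```text
t 51.83 pos [ 0.6172 -0.024   0.1987] yaw -71.65 tilt 0.07 F [-0.6 -0.2 -0.3] w 0.0342
```

View pics/s29.png

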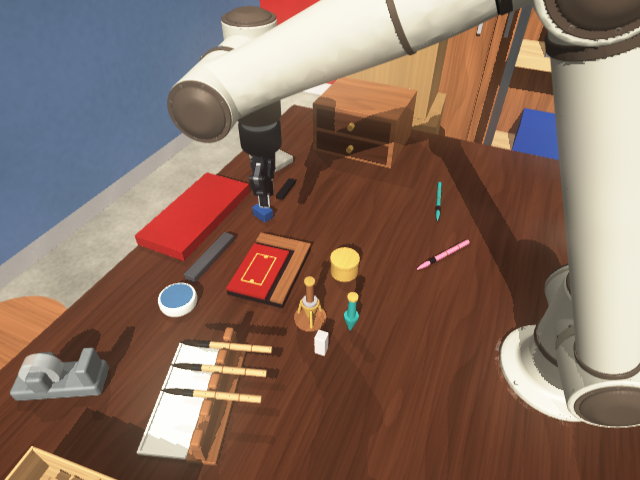

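View pics/t29.png

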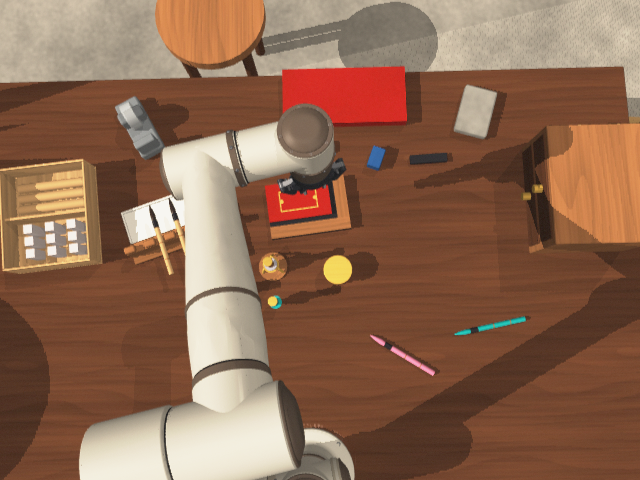

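View pics/s29c.png

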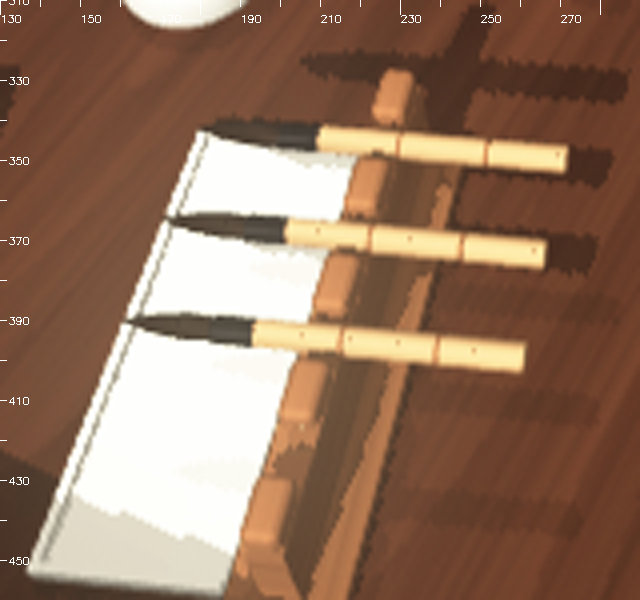

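View pics/t29c.png

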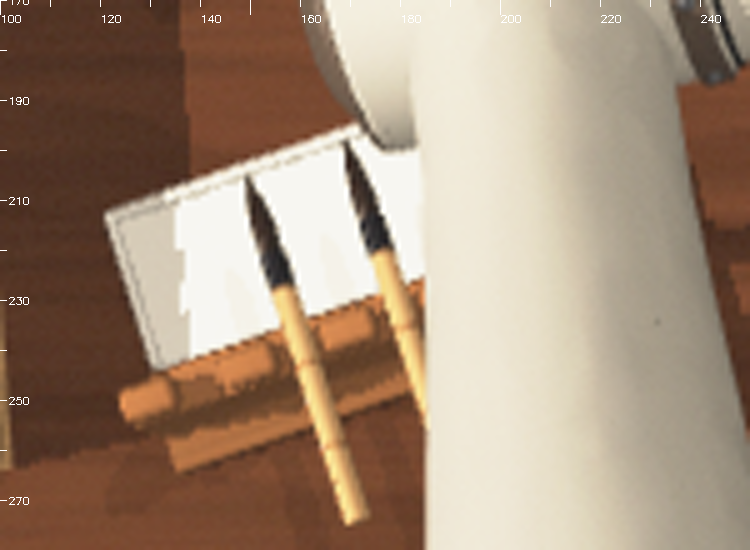

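All three brushes lie level and parallel, one per groove, with their bristles over the tray. In the side view they run from (180,343) to (271,350), (171,365) to (266,373) and (161,391) to (261,399). The burnisher is home, the bystanders look unmoved, and the gripper is clear of everything.

```bash
python3 - <<'E'
from rig import env
print(env.job_done())
E
```

```text
the job is handed in; nothing more can be done
None
```

The job is done and handed in at about 52 s of the 210 s allowed; no verdict was reported.

- **Burnisher pass:** I ran the tip through the joint in one pass at about 2.4 cm/s, slower at the start, the corner and the end. It went from the open end of the long leg, round the corner, to about 10 mm from the short leg's open end. The tip stayed about 3.5 mm below the board's top face. It touched the red panel's wall lightly (about 2 N) early in the short leg; a shift of under 1 mm cleared it.
- **Burnisher home:** it is back in its stand, set down with about 7.5 N. The side view matches the start, with the cap at the same pixel.
- **Brushes:** only three were on the table. They now lie level in three of the four grooves, with their bristles over the tray. For the first two, both cameras put the middles within 1 mm of the ridge's centre line. The third was measured only just before it was set down, and I checked it by eye afterwards.
- **Everything else:** the bystanders look unmoved in the last pictures, and the gripper ended clear of everything. I saw no brush get knocked aside during the run.

The two cameras disagreed by about 2–3 mm on the board's position. I settled it by looking at the tip against the channel just above it, so the tip's distance from each seam point was judged from pictures and not measured separately.

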